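Clamp a six-egg carrier in the strapping jig

ROBOT

A 6-joint arm with a two-finger parallel gripper is mounted at the origin on the work surface. World frame = base frame: x ahead of the robot, y to its left, z up, the work surface at z = 0. Lengths are in m, angles in rad, forces in N, time in s.
With the tool pointing down it reaches from about 0.3 to 0.875 m from the base axis. Payload 6.4 kg.
Tool frame: the origin (TCP) lies midway between the tips of the shut fingers; the grasp point (between the pads) lies 19 mm behind it; z points along the fingers, y is the direction in which the jaws open and shut (so a half turn about z gives the same grasp; the last joint's range is limited). The gripper opens to 85 mm and grips with 20 to 120 N. Pads are 22 mm wide; open, the fingers measure 114 mm over their backs; the gripper's body (76 mm by 85 mm) begins 54 mm behind the grasp point. The pads swing forward as they close: fully open they stand 13 mm farther back than shut.
Start: joints at [1.008, 0.181, 1.607, -0, 1.354, -0.206], TCP at [0.201, 0.539, 0.231] pointing down, gripper open.
Joint ranges: [-2.99, 2.99], [-0.89, 2.07], [0.3, 2.58], [-1.14, 4.28], [0, 2.63], [-3.12, 3.12]. Speed limits (rad/s): [2.57, 2.57, 3.01, 3.14, 3.14, 3.14].

INTERFACE

Orientations are given as a unit quaternion [w, x, y, z].
In Python, from bench import ctrl, optics, ticket gives the robot as it stands. The module is installed in compiled form; this text tells all that it offers.
- The arm moves only by the tool step_arm, never from a script. Its argument "targets" is text: rows parted by semicolons, each of 6 numbers parted by spaces: the shift along the tool's x, y, z in mm, then the turn, a rotation vector about the tool's x, y, z in rad. In form: dx dy dz rx ry rz; .... A call has 1 to 8 rows; each row is the pose to reach, as a shift and turn from the pose commanded when the call began, along the tool's axes at that moment; what a row does not reach only later rows make up. A row lasts 1/8 s, in which the tool goes at most 62.5 mm and 10.7 degrees, less where a joint would pass 70% of its speed; a pose out of reach is approached as far as the arm can. A call with a gripper value outside its range is refused whole. "grip" is the opening in per cent of the stroke, from 0 (shut) to 100 (fully open), set as the call begins (left out, the last holds). The fingers move at their own pace and stop on an object; the grip force is fixed at half the most. Time passes only in rows, so rows that repeat a pose let the fingers close. It gives the time, the measured TCP pose, the force and the opening at its end, in the units of the state.
- ctrl.get_obs(): the state, without advancing time (a new reading comes with each control period).
- optics.camera(name): name is "scene" or "top" or "wrist"; returns a dict with "image" (480x640x3 uint8, red, green, blue), "mtx" (3x3 intrinsics, pixels), "xyz" and "orientation" of the camera in the world. Camera axes: x right, y up, looking along -z (the intrinsics and any distortion apply to the point x, -y, -z); pixel columns grow to the right and rows downward; lengths in m; the calibration is good to about 2 mm. A picture is of the moment at which its call begins. There is no depth.
- ticket.hand_in(): hands the job in, once; it reports no verdict.
The state is a dict: "time_s": time; "q": joint angles; "dq": joint speeds; "joint_efforts": joint torques, N m; "eef_pos": TCP position; "eef_rot": TCP orientation; "wrist_force": force on the tool from outside, world axes, zero at the start; "torque": the same for the moment, N m; "opening": opening from 0.0 (shut) to 1.0 (fully open).
Only numpy, scipy, OpenCV 4.12 (cv2) and the standard library are available. Lean on these libraries where they do the work, as an engineer would, in place of code of your own. Each camera call takes 0.05 s, during which the arm holds its last target.

TASK

Lift the six-egg carrier by its handle and set it down gently on the bed of the wooden strapping jig, long side along the fence and centred on it, without tipping it. Slide the tube in until its pad gently holds the carrier snug against the fence, then flip the cam lever up and over, all the way down on its other side, to lock the tube. Leave the bowl, brush and pulp trays alone.

Things in the scene. Friction and masses are not known exactly. Their poses are not given: they have to be found in the camera images.
- jig: Plywood strapping jig fixed to the bench, z up, y from the fence along the tube. Origin on the table surface below the middle of the fence's inner face. Fence: along x, 160 mm long, y -15 to 0 mm, top 55 mm above the table. Bed: 12 mm thick, 180 mm wide (x -90 to 90), y -15 to 200 mm. Steel clamp block beyond the bed.
- bed (a point): Where the middle of the carrier's underside belongs when it is against the fence: jig x 0, y 55 mm, on the bed's upper face (12 mm above the table). Axes as the jig's.
- clamp_block (a point): Centre of the top of the dark steel clamp block that guides the tube: jig x 0, y 238 mm, 53 mm above the table. The block is 43 mm wide in x and 72 mm long (jig y 202 to 274 mm); the lever's cheeks on it reach 74 mm above the table; its plywood foot ends at y 281 mm. The tube's axis runs along the jig's y at x 0, 35 mm above the table.
- pusher: Loose sliding aluminium tube, 20 x 20 mm, 0.35 kg, with a pad (80 mm wide, 30 high, 12 thick, rubber face) at the fence end and a black end grip. Origin: middle of the pad's face, 35 mm above the table; axes as the jig's (the face looks to -y). Starts with the face 145 to 185 mm from the fence; slides along y in the block with 1.5 mm play and a few N of friction, until the lever locks it.
- end_grip (a point): Centre of the black end grip on the outer end of the tube, 205 mm in +y from the pad's face, 39 mm above the table: a block 28 mm wide (across the tube, x), 34 mm long (y), 40 mm high (19 to 59 mm above the table). Nothing is below it but the table.
- carrier: Grey plastic carrier with six eggs fixed in it, 0.5 kg: tray 160 mm long (its x), 110 mm wide (its y), 40 mm high; the eggs reach 74 mm; origin at the centre of its underside, z up. It may stand in the jig either way round (turned by half a turn is the same).
- handle (a point): Centre of the carrier's handle, 110 mm above its underside: a level bar 100 mm long along the carrier's x, 14 mm wide (y), 16 mm high, open underneath between the two posts at x = +-25 mm.
- lever (a joint): Cam lever's angle, rad: 0 = open (handle points to the jig's +x, 25 degrees above level), 1.13 = straight up, 2.5 = fully closed on its stop (handle to -x, 12 degrees above level). Its weight (0.22 kg) keeps it open, and past straight up it falls on by itself until, from about 1.8, the cam bites the tube and it must be pressed down (10 to 20 N); past 2.3 it is over its hardest point.
- lever_hinge (a point): Point on the lever's hinge axis (which is parallel to the jig's y) above the tube, at jig x 0, y 238 mm, 62 mm above the table.
- lever_grip (a point): Middle of the lever's black handle part, 90 mm from the hinge; the handle is 20 mm wide (along jig y), 12 mm thick, 62 mm long, and ends 116 mm from the hinge. It turns with the lever.
- bowl: Bystander: white bowl 130 mm across, 55 mm high; leave alone. Origin under its centre.
- brush: Bystander: hand brush lying on the bench; leave alone. Origin at its underside.
- pulp_trays: Bystander: stack of brown pulp egg trays 135 x 135 x 65 mm; leave alone. Origin under its centre.
There are look-alikes about, which are no part of the job. Of the things shaped like the carrier, the grey one is meant.

How it is judged:
By the outcome, as a careful person would: the job done as asked, in the order asked, and still so for the second after the job is handed in, with the robot touching nothing.
It also fails if it takes over 72 s, if anything falls off the work surface, if the arm or the gripper's body presses on something with over 40 N, if the wrist force passes 120 N, or if a joint passes its speed limit or range.

## Working session

There is one attempt and no reset: what is moved stays moved. The work goes in short steps, Python scripts to look and compute and a tool call to move; the robot and the scene stay as the last step left them, time stands still between calls to the robot, and variables do not carry over. Pictures are saved under pics/ and viewed, and the job is handed in when it is done.

Besides the shell and the picture viewer there is one more tool, called after "Call:" as a command line: name --argument value ..., lists and objects as JSON in quotes. step_arm: Moves the arm, as the interface text tells. Its arguments: {"type":"object","properties":{"targets":{"type":"string"},"grip":{"type":"number"}},"required":["targets"]}

```bash
mkdir -p pics; python3 - <<'E'
from bench import ctrl,optics
import cv2,pickle
for n in("scene","top","wrist"):
    c=optics.camera(n); cv2.imwrite(f"pics/{n}0.png",c["image"][:,:,::-1]); pickle.dump(c,open(f"pics/{n}0.pkl","wb")); print(n,c["mtx"].tolist(),c["xyz"],c["orientation"],[k for k in c])
print(ctrl.get_obs())
E
```

```text
scene [[434.71463260069146, 0.0, 309.784840895587], [0.0, 434.71463260069146, 236.75183312521963], [0.0, 0.0, 1.0]] [ 1.1681614  -0.98815671  0.928583  ] [0.86404805 0.42500369 0.11671216 0.24325109] ['image', 'mtx', 'xyz', 'orientation']
top [[553.233576124971, 0.0, 328.62377426881585], [0.0, 553.233576124971, 234.98068355926537], [0.0, 0.0, 1.0]] [ 0.34482661 -0.08789365  1.44221942] [ 0.71993715  0.07302088 -0.07146198 -0.6864777 ] ['image', 'mtx', 'xyz', 'orientation']
wrist [[333.39499290962624, 0.0, 322.66497751338676], [0.0, 333.39499290962624, 231.40423251544706], [0.0, 0.0, 1.0]] [0.13768888 0.56236836 0.37332343] [ 0.81390552 -0.11007636 -0.07505587  0.56551536] ['image', 'mtx', 'xyz', 'orientation']
{'time_s': 0.15, 'q': array([ 1.00771652e+00,  1.81377565e-01,  1.60775723e+00, -3.61092963e-05,
        1.35379309e+00, -2.06302627e-01]), 'dq': array([ 0.00033325, -0.00187784, -0.00272916, -0.00025122, -0.00026199,
       -0.00017505]), 'joint_efforts': array([ 1.23847334e-03, -4.45266974e+01, -3.51692998e+01, -7.21317474e-05,
        5.90134703e-03, -1.07973270e-05]), 'eef_pos': array([0.20059267, 0.53843516, 0.23059726]), 'eef_rot': array([-2.34198702e-04,  1.77440090e-01,  9.84131378e-01, -6.25440122e-04]), 'wrist_force': array([ 0.28977126,  0.31430553, -0.22060493]), 'torque': array([ 0.01966902,  0.03338877, -0.01580968]), 'opening': 0.9971025745309846}
```

View pics/scene0.png

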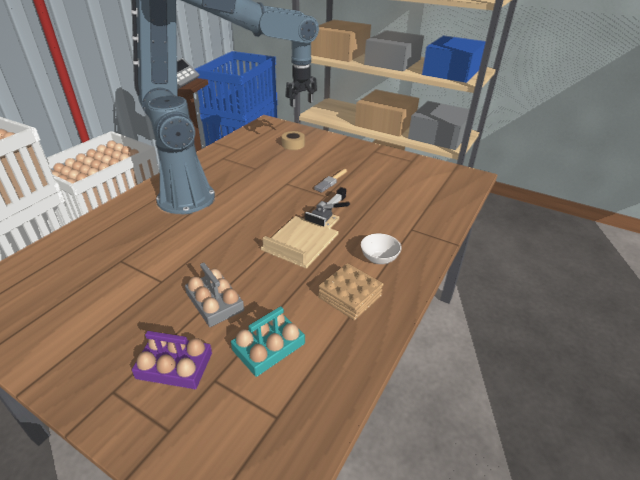

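View pics/top0.png

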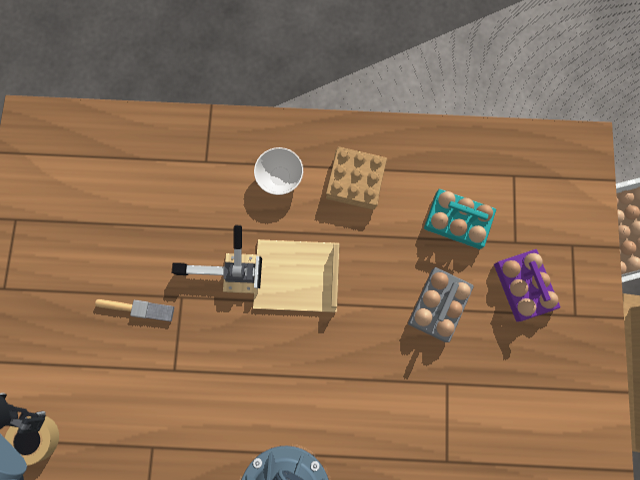

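View pics/wrist0.png

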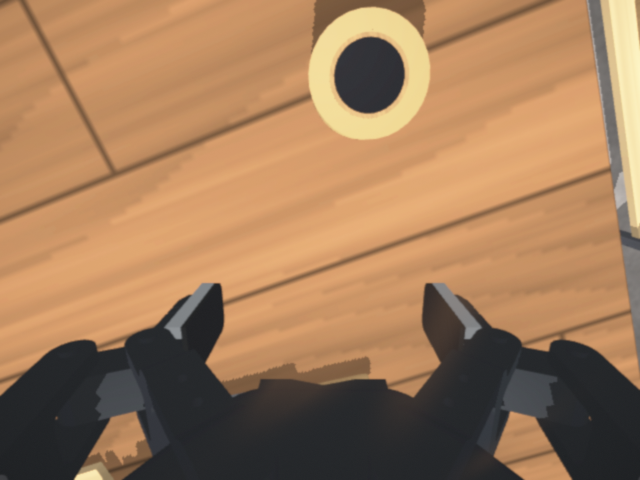

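The top view shows the jig: bed spans px (253..339, 240..312), fence on the right at column 335, block at (240,272), lever handle pointing up at (238,237) and end grip at (180,269). The grey carrier is at (442,304), the look-alikes are teal (460,217) and purple (527,285). Next I'll zoom in.

```bash
cat > h.py <<'E'
import numpy as np,cv2,pickle
from scipy.spatial.transform import Rotation as R
def rot(q): return R.from_quat([q[1],q[2],q[3],q[0]])
def cast(c,u,v,z):
    K=c["mtx"]; d=np.array([(u-K[0,2])/K[0,0],-(v-K[1,2])/K[1,1],-1.]); d=rot(c["orientation"]).apply(d)
    o=np.array(c["xyz"]); return o+d*(z-o[2])/d[2]
def proj(c,p):
    p=rot(c["orientation"]).inv().apply(np.array(p)-c["xyz"]); K=c["mtx"]
    return K[0,2]+K[0,0]*p[0]/-p[2], K[1,2]-K[1,1]*p[1]/-p[2]
E
python3 - <<'E'
from h import *
c=pickle.load(open("pics/top0.pkl","rb"))
im=c["image"][:,:,::-1]
cv2.imwrite("pics/tj.png",cv2.resize(im[215:325,165:350],None,fx=4.3,fy=4.3,interpolation=cv2.INTER_CUBIC))
cv2.imwrite("pics/tc.png",cv2.resize(im[260:350,400:485],None,fx=6,fy=6,interpolation=cv2.INTER_CUBIC))
s=pickle.load(open("pics/scene0.pkl","rb"));im=s["image"][:,:,::-1]
cv2.imwrite("pics/sj.png",cv2.resize(im[170:330,180:370],None,fx=3.7,fy=3.7,interpolation=cv2.INTER_CUBIC))
E
```

```text
(no output)
```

View pics/tj.png

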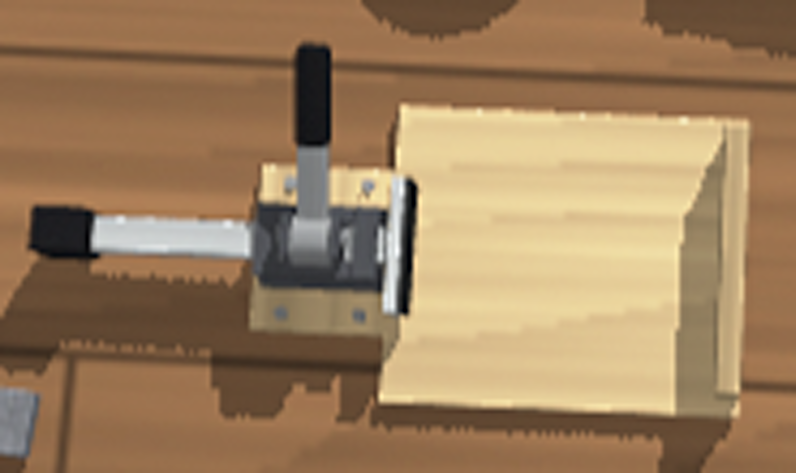

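View pics/tc.png

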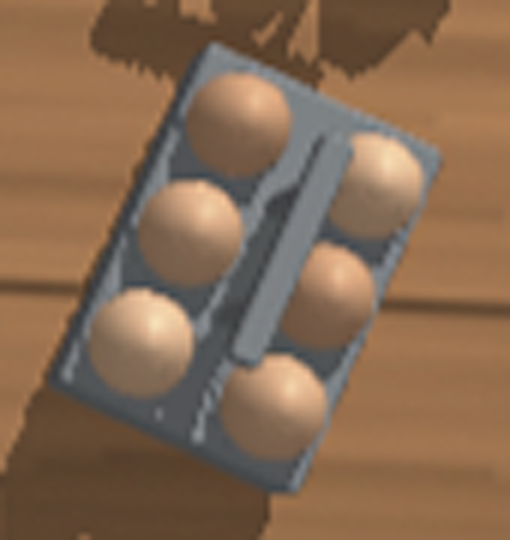

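View pics/sj.png

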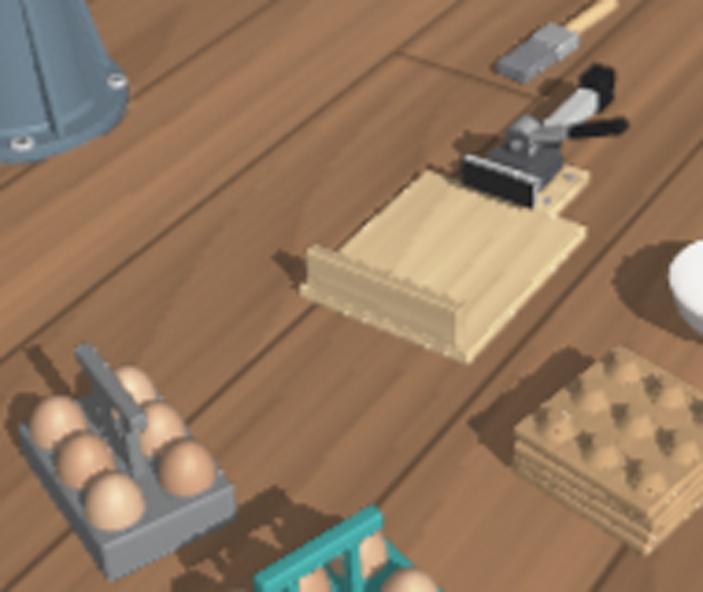

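```bash
python3 - <<'E'
from h import *
c=pickle.load(open("pics/top0.pkl","rb")); s=pickle.load(open("pics/scene0.pkl","rb"))
J=lambda x,y,z:cast(c,165+(x+.5)/4.3-.5,215+(y+.5)/4.3-.5,z)
C=lambda x,y,z:cast(c,400+(x+.5)/6-.5,260+(y+.5)/6-.5,z)
from scipy.optimize import least_squares
obs=[((380,402,.012),(-90,200)),((403,105,.012),(90,200)),((738,415,.012),(-90,-15)),
((748,122,.055),(80,-15)),((727,125,.055),(80,0)),((738,397,.055),(-80,-15)),((718,395,.055),(-80,0))]
W=np.array([J(*o[0])[:2] for o in obs]);L=np.array([o[1] for o in obs])/1000
def f(p):
    r=np.array([[np.cos(p[2]),-np.sin(p[2])],[np.sin(p[2]),np.cos(p[2])]]); return (L@r.T+p[:2]-W).ravel()
r=least_squares(f,[.35,-.1,0]); print("jig",r.x,(r.fun*1000).round(1).reshape(-1,2).tolist())
print("grip end/centre top",J(31,228,.059),J(95,230,.059),"lever grip",J(313,95,.1), "pad top face",J(415,180,.05),J(408,313,.05))
print("handle",[C(x,y,.118)[:2].round(4).tolist() for x,y in((323,135),(352,148),(234,357),(262,365))])
print("tray",[C(x,y,.04)[:2].round(4).tolist() for x,y in((210,45),(442,157),(295,492),(55,385))])
h=np.mean([C(x,y,.118)[:2] for x,y in((323,135),(352,148),(234,357),(262,365))],0)
# scene: handle top
S=lambda x,y,z:cast(s,180+(x+.5)/3.7-.5,170+(y+.5)/3.7-.5,z)
print("hscene",[S(x,y,.118)[:2].round(4).tolist() for x,y in((78,348),(92,343),(147,420),(132,428))])
print("jigscene", [S(x,y,.055)[:2].round(4).tolist() for x,y in((308,247),(460,310))])
print("grip scene",S(600,70,.059))
E
```

```text
jig [ 0.53169137 -0.09183055  0.00314326] [[0.4, 0.5], [-0.7, 1.6], [-1.3, -0.5], [-1.3, -2.3], [1.1, 0.3], [1.3, -1.5], [0.6, 1.9]]
grip end/centre top [0.52892966 0.31285402 0.059     ] [0.52953839 0.27528668 0.059     ] lever grip [0.60814947 0.14705095 0.1       ] pad top face [0.5695651  0.09128745 0.05      ] [0.49058988 0.08969463 0.05      ]
handle [[0.5184, -0.3835], [0.5137, -0.3951], [0.4286, -0.3484], [0.426, -0.3595]]
tray [[0.5649, -0.3527], [0.5217, -0.4513], [0.3792, -0.3895], [0.4184, -0.2892]]
hscene [[0.4297, -0.3573], [0.4348, -0.3474], [0.5263, -0.3903], [0.5226, -0.4023]]
jigscene [[0.4524, -0.0994], [0.6135, -0.1025]]
grip scene [0.53492745 0.2971509  0.059     ]
```

```bash
cat >> h.py <<'E'
def row(obs,p,ang,tilt=None):
    """shift mm / rotvec in tool axes to reach TCP p, tool down with tool y at world angle ang"""
    R0=rot(obs["eef_rot"]); 
    y=np.array([np.cos(ang),np.sin(ang),0]); z=np.array([0,0,-1.]); x=np.cross(y,z)
    R1=R.from_matrix(np.c_[x,y,z])
    d=R0.inv().apply(np.array(p)-obs["eef_pos"])*1000; w=(R0.inv()*R1).as_rotvec()
    return d.round(1).tolist()+w.round(4).tolist()
def st():
    from bench import ctrl
    o=ctrl.get_obs(); M=rot(o["eef_rot"]).as_matrix()
    print("t",round(o["time_s"],2),"p",o["eef_pos"].round(4),"yang",np.arctan2(M[1,1],M[0,1]).round(4),"tz",M[:,2].round(3),"F",o["wrist_force"].round(1),"op",round(o["opening"],3),"q",o["q"].round(2)); return o
E
python3 - <<'E'
from h import *
o=st(); print(row(o,[.472,-.372,.24],1.166))
E
```

```text
t 0.15 p [0.2006 0.5384 0.2306] yang 1.214 tz [-0.001 -0.001 -1.   ] F [ 0.3  0.3 -0.2] op 0.997 q [ 1.01  0.18  1.61 -0.    1.35 -0.21]
[-572.3, -758.3, -8.5, -0.0013, -0.0002, 0.048]
```

Call:
step_arm --targets "-36 -47 0 0 0 0;-72 -95 0 0 0 0;-108 -142 0 0 0 0;-143 -190 -1 0 0 0;-179 -237 -2 0 0 0;-215 -284 -3 0 0 0.02;-250 -332 -4 0 0 0.03;-286 -379 -4 0 0 0.04"

```text
time_s: 1.15
eef_pos: [0.3366, 0.082, 0.2355]
eef_rot: [0.001, 0.197, 0.98, 0.0]
wrist_force: [2.1, -1.2, -0.1]
opening: 1.003
```

Call:
step_arm --targets "-36 -47 0 0 0 0;-72 -95 0 0 0 0;-108 -142 0 0 0 0;-143 -190 -1 0 0 0;-179 -237 -2 0 0 0;-215 -284 -3 0 0 0.01;-250 -332 -4 0 0 0.01;-286 -379 -4 0 0 0.01"

```text
time_s: 2.15
eef_pos: [0.4538, -0.3783, 0.239]
eef_rot: [-0.0, 0.202, 0.979, 0.0]
wrist_force: [0.7, -0.1, 0.7]
opening: 0.999
```

```bash
python3 - <<'E'
from h import *
from bench import optics
o=st(); print(row(o,[.472,-.372,.24],1.166))
c=optics.camera("wrist"); cv2.imwrite("pics/w1.png",c["image"][:,:,::-1]); pickle.dump(c,open("pics/w1.pkl","wb"));st()
E
```

```text
t 2.15 p [ 0.4538 -0.3783  0.239 ] yang 1.1635 tz [-0.  0. -1.] F [ 0.7 -0.1  0.7] op 0.999 q [-0.9   0.21  1.56  0.    1.37 -2.06]
[-14.2, 12.9, -1.0, 0.0003, -0.0002, -0.0025]
t 2.2 p [ 0.4542 -0.3849  0.2377] yang 1.1602 tz [-0.    -0.003 -1.   ] F [-2.2 -3.6  1.3] op 0.999 q [-0.9   0.22  1.55 -0.    1.37 -2.06]
```

View pics/w1.png

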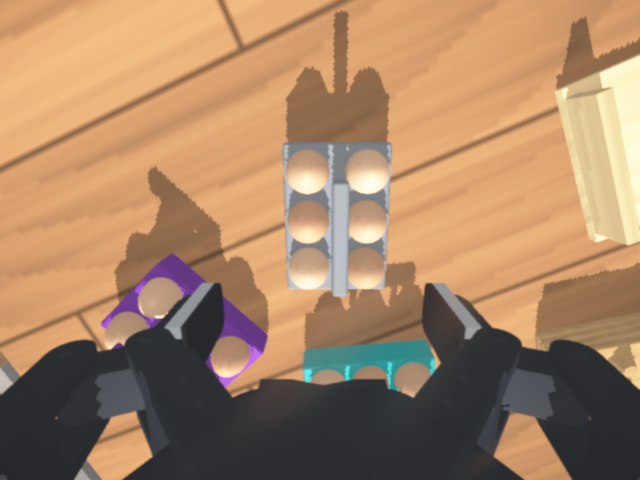

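The wrist view shows the handle bar running vertically at u≈341, v 183–296, close to parallel with the fingers' plane. I'll measure it precisely.

```bash
python3 - <<'E'
from h import *
from bench import optics
c0=pickle.load(open("pics/w1.pkl","rb")); c=optics.camera("wrist"); cv2.imwrite("pics/w2.png",c["image"][:,:,::-1]); pickle.dump(c,open("pics/w2.pkl","wb"))
o=st()
cv2.imwrite("pics/w2z.png",cv2.resize(c["image"][120:310,270:410,::-1],None,fx=3,fy=3,interpolation=cv2.INTER_CUBIC))
E
```

```text
t 2.25 p [ 0.4535 -0.3813  0.2374] yang 1.16 tz [-0.001 -0.    -1.   ] F [-0.5  0.1  0.1] op 0.996 q [-0.9   0.21  1.55 -0.    1.37 -2.06]
```

View pics/w2z.png

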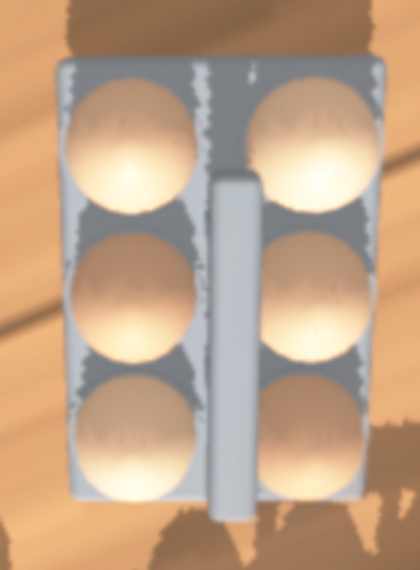

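```bash
python3 - <<'E'
from h import *
c=pickle.load(open("pics/w2.pkl","rb")); print(c["xyz"])
C=lambda x,y,z:cast(c,270+(x+.5)/3-.5,120+(y+.5)/3-.5,z)[:2]
for z in(.118,):
    P=[C(*p,z) for p in((213,180),(260,180),(211,500),(257,500),(211,518),(257,518))]; print(np.round(P,4).tolist(),np.linalg.norm(P[0]-P[1]))
    a=(P[0]+P[1])/2;b=(P[2]+P[3])/2; e=(P[4]+P[5])/2; print(a,b,(a+b)/2,np.linalg.norm(a-b),np.linalg.norm(a-e),np.arctan2(*(a-b)[::-1]))
T=[C(*p,.04) for p in((60,60),(384,60),(363,500),(72,497))]; print(np.round(T,4).tolist(),np.mean(T,0))
d=T[0]-T[3];print(np.arctan2(d[1],d[0])); d=T[1]-T[2];print(np.arctan2(d[1],d[0]),np.linalg.norm(d),np.linalg.norm(T[0]-T[1]))
E
```

```text
[ 0.39256694 -0.35730378  0.38040989]
[[0.4256, -0.3573], [0.4304, -0.3461], [0.509, -0.3928], [0.5142, -0.3808], [0.5142, -0.395], [0.5194, -0.3829]] 0.012259217520474751
[ 0.42799939 -0.35170533] [ 0.51164328 -0.38683527] [ 0.46982133 -0.3692703 ] 0.0907216172475766 0.09632526861831697 2.7439697157695555
[[0.3792, -0.3883], [0.4216, -0.2908], [0.566, -0.3519], [0.5221, -0.4501]] [ 0.47222407 -0.37026535]
2.733446846778414
2.741482267372505 0.1567667213281849 0.10627542081534544
```

```bash
python3 - <<'E'
from h import *
o=st(); print(row(o,[.472,-.3705,.155],1.169),row(o,[.472,-.3705,.092],1.169))
E
```

```text
t 2.25 p [ 0.4535 -0.3813  0.2374] yang 1.16 tz [-0.001 -0.    -1.   ] F [-0.5  0.1  0.1] op 0.996 q [-0.9   0.21  1.55 -0.    1.37 -2.06]
[-12.7, 17.3, 82.4, -0.0006, -0.0011, -0.009] [-12.8, 17.4, 145.4, -0.0006, -0.0011, -0.009]
```

Call:
step_arm --targets "-6 8 25 0 0 -0.009;-13 17 55 0 0 -0.009;-13 17 80 0 0 -0.009;-13 17 95 0 0 -0.009;-13 17 95 0 0 -0.009;-13 17 95 0 0 -0.009"

```text
time_s: 3.0
eef_pos: [0.4728, -0.3664, 0.1455]
eef_rot: [0.001, 0.198, 0.98, -0.001]
wrist_force: [-0.7, 0.1, 0.2]
opening: 1.002
```

```bash
python3 - <<'E'
from h import *
from bench import optics
c=optics.camera("wrist"); cv2.imwrite("pics/w3.png",c["image"][:,:,::-1]); pickle.dump(c,open("pics/w3.pkl","wb"))
o=st(); print(row(o,[.472,-.3705,.092],1.169))
E
```

```text
t 3.05 p [ 0.4729 -0.3665  0.1457] yang 1.1729 tz [ 0.001 -0.002 -1.   ] F [0.4 0.2 0.7] op 1.003 q [-0.86  0.32  1.62  0.    1.2  -2.03]
[-0.6, -4.0, 53.7, -0.001, 0.002, 0.0039]
```

View pics/w3.png

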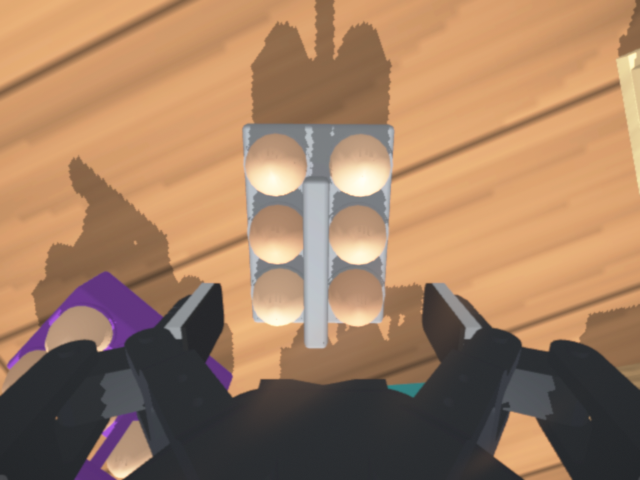

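Call:
step_arm --targets "0 -4 15 0 0 0.004;0 -4 35 0 0 0.004;0 -4 50 0 0 0.004;0 -4 54 0 0 0.004;0 -4 54 0 0 0.004"

```text
time_s: 3.68
eef_pos: [0.4707, -0.3693, 0.0897]
eef_rot: [-0.0, 0.2, 0.98, 0.0]
wrist_force: [-0.3, -0.1, -0.3]
opening: 0.999
```

```bash
python3 - <<'E'
from h import *
from bench import optics
c=optics.camera("wrist"); cv2.imwrite("pics/w4.png",c["image"][:,:,::-1]); pickle.dump(c,open("pics/w4.pkl","wb"))
o=st()
E
```

```text
t 3.73 p [ 0.471  -0.3697  0.0904] yang 1.1691 tz [ 0. -0. -1.] F [-0.9 -1.   0.6] op 1.003 q [-0.86  0.39  1.65 -0.    1.1  -2.03]
```

View pics/w4.png

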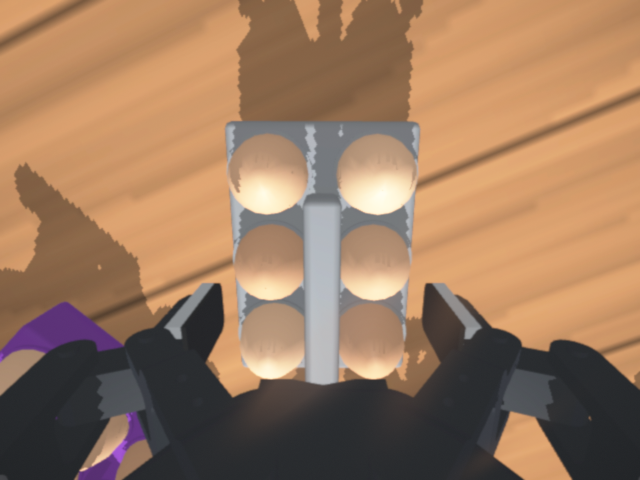

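The bar is centred between the fingers at u≈322. I'll close.

Call:
step_arm --targets "0 0 0 0 0 0;0 0 0 0 0 0;0 0 0 0 0 0;0 0 0 0 0 0;0 0 0 0 0 0;0 0 0 0 0 0;0 0 0 0 0 0;0 0 0 0 0 0" --grip 0

```text
time_s: 4.72
eef_pos: [0.4709, -0.3699, 0.0905]
eef_rot: [0.0, 0.2, 0.98, -0.0]
wrist_force: [-1.3, -2.4, 2.4]
opening: 0.149
```

```bash
python3 - <<'E'
from h import *
o=st()
E
```

```text
t 4.72 p [ 0.4709 -0.3699  0.0905] yang 1.1689 tz [ 0.    -0.001 -1.   ] F [-1.3 -2.4  2.4] op 0.149 q [-0.86  0.39  1.65 -0.    1.1  -2.03]
```

Call:
step_arm --targets "0 0 -3 0 0 0;0 0 -10 0 0 0;0 0 -25 0 0 0;0 0 -45 0 0 0;0 0 -65 0 0 0;0 0 -80 0 0 0;0 0 -88 0 0 0;0 0 -90 0 0 0"

```text
time_s: 5.72
eef_pos: [0.471, -0.3696, 0.1809]
eef_rot: [0.0, 0.2, 0.98, -0.0]
wrist_force: [-0.5, 0.2, -4.0]
opening: 0.153
```

```bash
python3 - <<'E'
from h import *
from bench import optics
o=st()
c=optics.camera("wrist"); cv2.imwrite("pics/w5.png",c["image"][:,:,::-1])
c=optics.camera("scene"); cv2.imwrite("pics/s5.png",cv2.resize(c["image"][150:390,100:400,::-1],None,fx=2.6,fy=2.5))
print(row(o,[.532,-.03,.182],1.574))
E
```

```text
t 5.72 p [ 0.471  -0.3696  0.1809] yang 1.169 tz [ 0.001 -0.001 -1.   ] F [-0.5  0.2 -4. ] op 0.153 q [-0.86  0.28  1.59  0.    1.27 -2.03]
[76.7, 336.5, -1.3, -0.0005, 0.0006, -0.405]
```

View pics/s5.png

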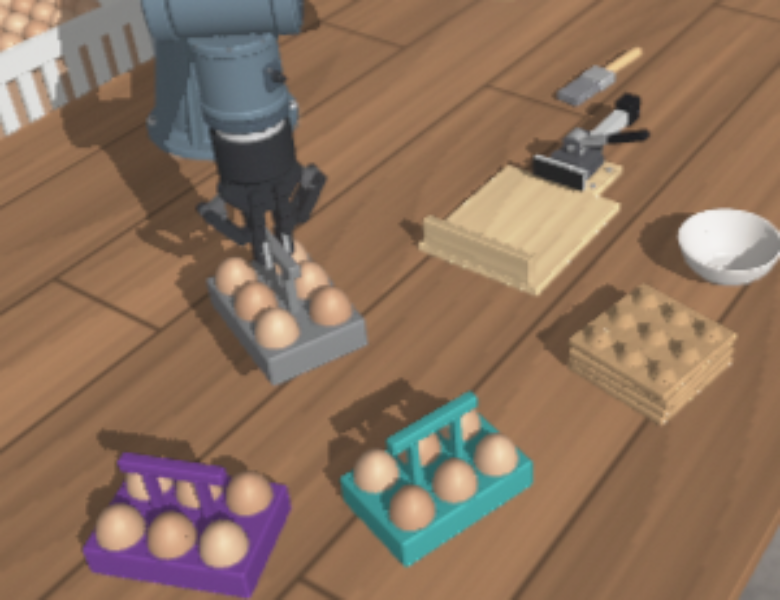

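View pics/w5.png

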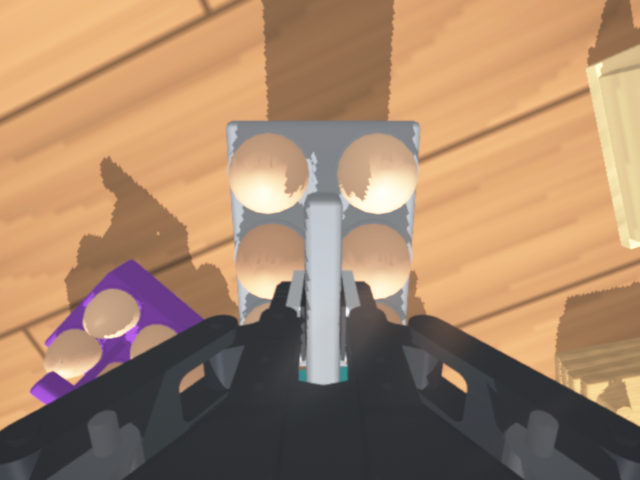

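Call:
step_arm --targets "2 8 0 0 0 -0.01;7 30 0 0 0 -0.04;15 65 0 0 0 -0.08;24 105 0 0 0 -0.13;33 145 0 0 0 -0.17;42 185 0 0 0 -0.22;51 225 0 0 0 -0.27;60 262 0 0 0 -0.32"

```text
time_s: 6.82
eef_pos: [0.5177, -0.1018, 0.1801]
eef_rot: [-0.0, 0.039, 0.999, 0.0]
wrist_force: [-0.2, -0.3, -3.3]
opening: 0.153
```

Call:
step_arm --targets "0 29 0 0 0 -0.04;0 50 0 0 0 -0.065;0 64 0 0 0 -0.08;0 71 0 0 0 -0.085;0 73 0 0 0 -0.085;0 73 0 0 0 -0.085;0 73 0 0 0 -0.085"

```text
time_s: 7.7
eef_pos: [0.5241, -0.0328, 0.1803]
eef_rot: [-0.0, -0.001, 1.0, -0.0]
wrist_force: [0.6, 0.1, -4.3]
opening: 0.156
```

```bash
python3 - <<'E'
from h import *
from bench import optics
o=st()
for n in("wrist","top"):
    c=optics.camera(n); cv2.imwrite(f"pics/{n}6.png",c["image"][:,:,::-1]);pickle.dump(c,open(f"pics/{n}6.pkl","wb"))
c=optics.camera("scene"); cv2.imwrite("pics/s6.png",cv2.resize(c["image"][110:350,170:470,::-1],None,fx=2.6,fy=2.5))
st()
E
```

```text
t 7.7 p [ 0.5241 -0.0328  0.1803] yang 1.573 tz [-0. -0. -1.] F [ 0.6  0.1 -4.3] op 0.156 q [-0.29  0.12  1.78 -0.    1.24 -1.86]
t 7.85 p [ 0.5241 -0.0326  0.1803] yang 1.5733 tz [-0. -0. -1.] F [-0.4 -0.2 -5.1] op 0.154 q [-0.29  0.12  1.78 -0.    1.24 -1.86]
```

View pics/wrist6.png

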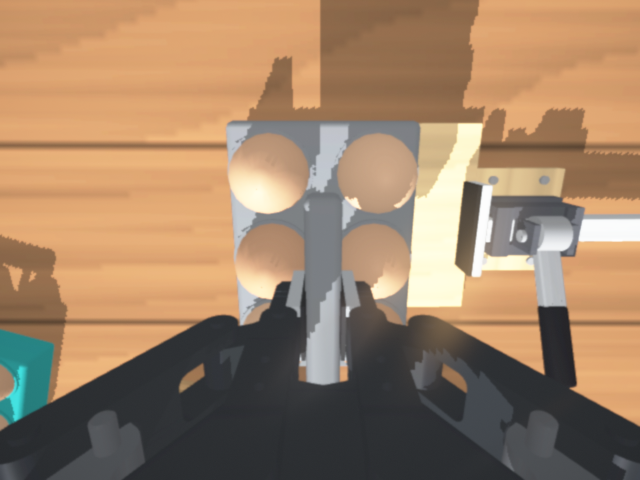

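View pics/s6.png

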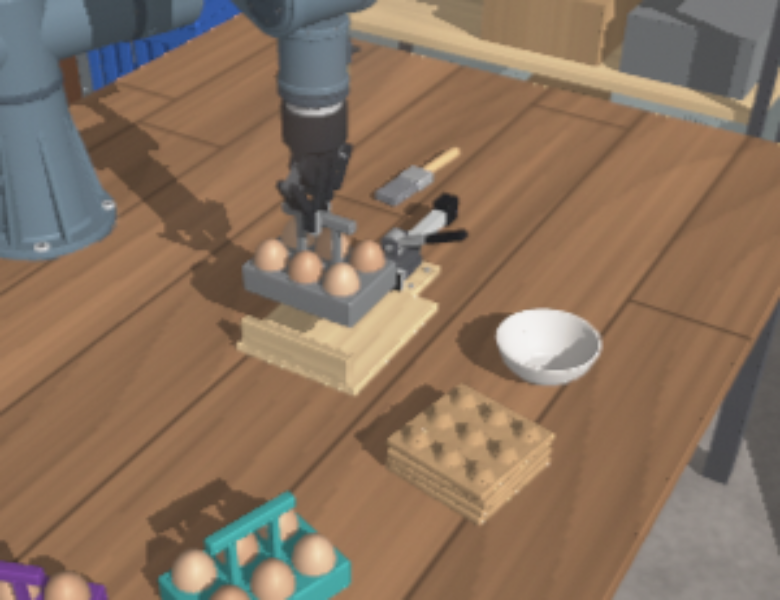

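View pics/top6.png

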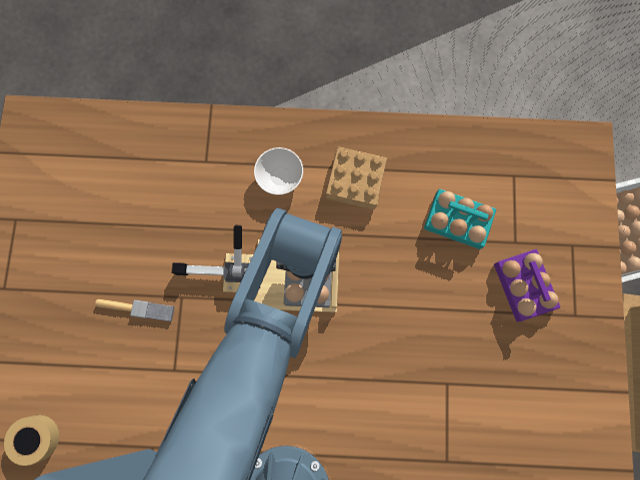

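```bash
python3 - <<'E'
from h import *
c=pickle.load(open("pics/wrist6.pkl","rb"))
a=cast(c,481,123,.012);b=cast(c,463,306.5,.012); print(a,b,(a+b)/2, np.linalg.norm(a-b))
print("lever hinge-ish",cast(c,551,235,.07),"lever tip",cast(c,562,385,.11))
im=c["image"]; 
# carrier rim corners: underside z .0 + .04 -> world z
zt=.1803-.0905+.04
t=[cast(c,*p,zt) for p in((228,123),(419,123))]; print("carrier rim end",t,np.mean(t,0))
cv2.imwrite("pics/w6z.png",cv2.resize(im[100:320,400:600,::-1],None,fx=2.7,fy=2.7,interpolation=cv2.INTER_CUBIC))
E
```

```text
[0.44188659 0.10786015 0.012     ] [0.62195031 0.1123295  0.012     ] [0.53191845 0.11009483 0.012     ] 0.18011918412388545
lever hinge-ish [0.52866142 0.14766089 0.07      ] lever tip [0.63546805 0.14918161 0.11      ]
carrier rim end [array([ 0.44789825, -0.08492996,  0.1298    ]), array([0.44764584, 0.02049785, 0.1298    ])] [ 0.44777204 -0.03221606  0.1298    ]
```

View pics/w6z.png

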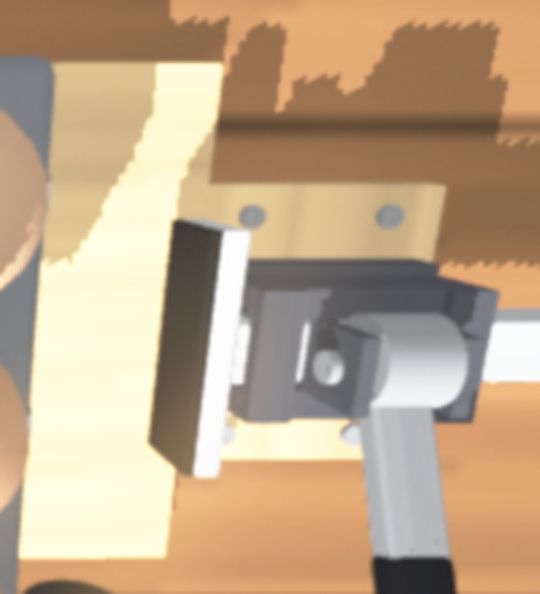

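```bash
python3 - <<'E'
from h import *
c=pickle.load(open("pics/wrist6.pkl","rb"))
Z=lambda x,y,z:cast(c,400+(x+.5)/2.7-.5,100+(y+.5)/2.7-.5,z)
for p,q in(((60,62),(222,62)),((20,557),(167,557)),((167,557),(222,62))):
    a,b=Z(*p,.012),Z(*q,.012); d=b-a; print(a,b,np.arctan2(d[1],d[0]))
# pad top back/front edges z .05
print([Z(*p,.05) for p in((250,230),(217,477),(222,228),(193,475),(175,220))])
im=cv2.cvtColor(c["image"],cv2.COLOR_RGB2GRAY)
# subpixel bed right edge: gradient per row
for v in list(range(128,146,3))+list(range(285,304,3)):
    r=c["image"][v,440:500].astype(int); g=np.abs(np.diff(r.sum(1))); print(v,440+g.argmax(),g.max())
g=pickle.load(open("pics/top0.pkl","rb"))["image"].astype(int)
print('top')
P=[]
for v in list(range(244,256,2))+list(range(296,310,2)):
    r=g[v,245:265,2]; d=np.abs(np.diff(r)); print(v,245+d.argmax(),d.max(),r[:16])
E
```

```text
[0.44171482 0.05536527 0.012     ] [0.44158733 0.10862755 0.012     ] 1.5731898853161832
[0.62151986 0.05467237 0.012     ] [0.62136437 0.11075565 0.012     ] 1.5735688493375106
[0.62136437 0.11075565 0.012     ] [0.44158733 0.10862755 0.012     ] -3.1297558099377403
[array([0.49185016, 0.10608989, 0.05      ]), array([0.57238727, 0.10633228, 0.05      ]), array([0.49126704, 0.09753439, 0.05      ]), array([0.5717061 , 0.09841434, 0.05      ]), array([0.48889204, 0.08303465, 0.05      ])]
128 482 145
131 481 172
134 481 174
137 480 145
140 480 168
143 480 190
285 463 115
288 462 97
291 462 79
294 462 84
297 462 84
300 461 95
303 461 97
top
244 257 73 [ 76  75  77  76  76  75  75  75  76  76  77  46  82 155 157 152]
246 256 74 [ 79  79  79  80  79  79  79  79  79  80  52  43 117 153 153 152]
248 256 82 [ 79  80  79  80  78  77  77  78  78  80  52  43 125 154 154 154]
250 256 136 [ 77  77  77  76  74  72  72  71  72  74  47  37 173 161 157 156]
252 256 133 [ 73  74  74  74  74  74  74  74  75  76  48  36 169 157 153 154]
254 256 54 [130 115 120 123 126 128 129 159 121 115 106  89 143 147 148 148]
296 253 38 [ 52  52  52  51  51  51  51  51  50  88  87 117 138 139 138 138]
298 253 34 [ 47  46  47  48  49  48  48  48  53  87 118 142 141 142 142 142]
300 253 91 [ 34  34  35  34  35  34  32  30  50 141 143 141 141 139 140 140]
302 253 49 [ 49  50  50  50  48  51  48  43  91 140 142 141 141 141 141 142]
304 252 66 [ 53  52  53  53  53  53  51  47 113 145 145 145 145 145 144 145]
306 252 109 [ 52  52  52  52  51  51  50  43 152 152 149 149 148 149 149 149]
308 252 66 [ 51  52  51  51  50  49  81  51 117 123 124 124 127 131 132 135]
```

Call:
step_arm --targets "-2 1 4 0 0 0;-4.5 1.5 15 0 0 0;-4.5 1.5 32 0 0 0;-4.5 1.5 48 0 0 0;-4.5 1.5 60 0 0 0;-4.5 1.5 68 0 0 0;-4.5 1.5 71 0 0 0;-4.5 1.5 72 0 0 0"

```text
time_s: 8.85
eef_pos: [0.5288, -0.0307, 0.1084]
eef_rot: [0.0, -0.002, 1.0, -0.0]
wrist_force: [-0.3, -0.1, -3.8]
opening: 0.153
```

```bash
python3 - <<'E'
from h import *
from bench import optics
o=st()
for n in("wrist",):
    c=optics.camera(n); cv2.imwrite(f"pics/{n}7.png",c["image"][:,:,::-1]);pickle.dump(c,open(f"pics/{n}7.pkl","wb"))
c=optics.camera("scene"); cv2.imwrite("pics/s7.png",cv2.resize(c["image"][180:280,230:360,::-1],None,fx=6,fy=6,interpolation=cv2.INTER_CUBIC))
st()
E
```

```text
t 8.85 p [ 0.5288 -0.0307  0.1084] yang 1.574 tz [ 0. -0. -1.] F [-0.3 -0.1 -3.8] op 0.153 q [-0.28  0.23  1.82 -0.    1.09 -1.86]
t 8.95 p [ 0.5289 -0.0308  0.1087] yang 1.574 tz [ 0.001 -0.    -1.   ] F [ 0.4 -0.5 -3.5] op 0.153 q [-0.28  0.23  1.82 -0.    1.09 -1.86]
```

View pics/wrist7.png

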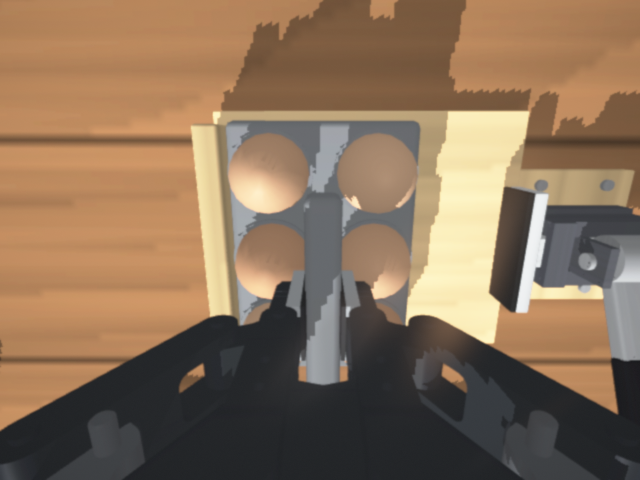

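View pics/s7.png

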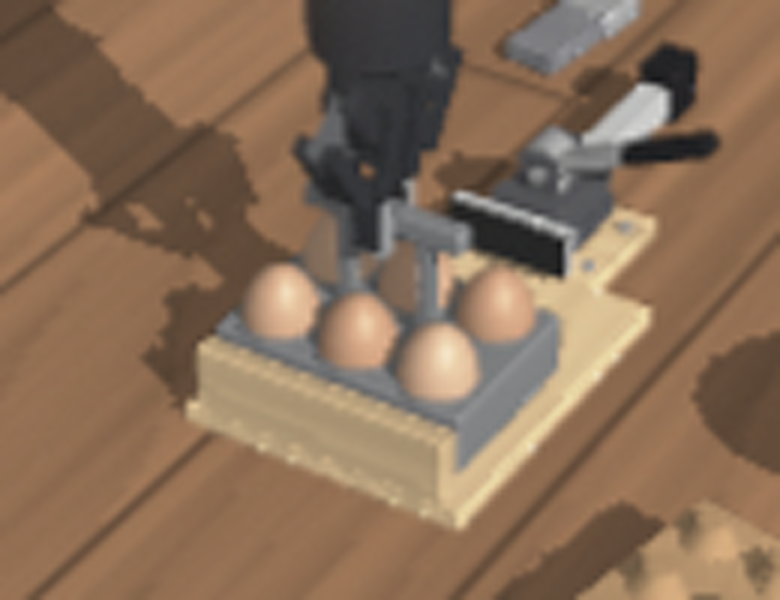

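```bash
python3 - <<'E'
from h import *
c=pickle.load(open("pics/wrist7.pkl","rb"))
im=c["image"]; cv2.imwrite("pics/w7z.png",cv2.resize(im[95:235,180:300,::-1],None,fx=4.5,fy=4.5,interpolation=cv2.INTER_CUBIC))
print("bed -x edge",cast(c,380,111,.012)[0],cast(c,520,111,.012)[0],"tray end",cast(c,260,122.5,.058)[0],cast(c,400,122.5,.058)[0])
print("fence end",cast(c,205,125.5,.055))
E
```

```text
bed -x edge 0.4425348938569471 0.44222067918490027 tray end 0.45239480285429295 0.4521371335747641
fence end [ 0.45395939 -0.09675283  0.055     ]
```

View pics/w7z.png

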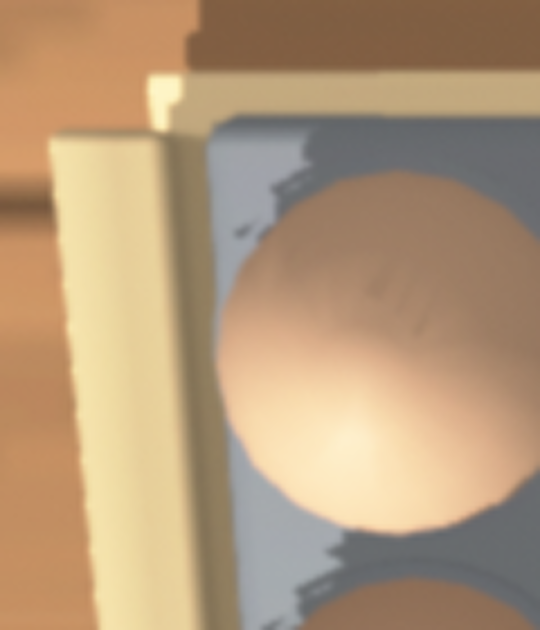

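Call:
step_arm --targets "0 0 1 0 0 0;0 0 2 0 0 0;0 0 3 0 0 0;0 0 4 0 0 0;0 0 4.5 0 0 0;0 0 5 0 0 0;0 0 5 0 0 0"

```text
time_s: 9.82
eef_pos: [0.5285, -0.0306, 0.1032]
eef_rot: [-0.0, -0.002, 1.0, 0.0]
wrist_force: [-0.3, 0.2, -4.8]
opening: 0.153
```

```bash
python3 -c "
from h import *
st()"
```

```text
t 9.82 p [ 0.5285 -0.0306  0.1032] yang 1.574 tz [-0.  0. -1.] F [-0.3  0.2 -4.8] op 0.153 q [-0.28  0.24  1.82  0.    1.08 -1.86]
```

Still fully hanging (-4.8 N); I'll lower it further in half-millimetre steps.

Call:
step_arm --targets "0 0 0.5 0 0 0;0 0 1 0 0 0;0 0 1 0 0 0"

```text
time_s: 10.2
eef_pos: [0.5286, -0.0307, 0.1025]
eef_rot: [0.0, -0.002, 1.0, -0.0]
wrist_force: [-1.5, -0.9, -1.4]
opening: 0.15
```

Call:
step_arm --targets "0 0 0.5 0 0 0;0 0 1 0 0 0;0 0 1 0 0 0"

```text
time_s: 10.58
eef_pos: [0.5286, -0.0307, 0.1025]
eef_rot: [-0.0, -0.002, 1.0, -0.0]
wrist_force: [-7.1, -0.3, 7.9]
opening: 0.152
```

Call:
step_arm --targets "0 0 -0.8 0 0 0;0 0 -0.8 0 0 0"

```text
time_s: 10.82
eef_pos: [0.5286, -0.0307, 0.1025]
eef_rot: [0.0, -0.002, 1.0, -0.0]
wrist_force: [-4.2, -0.4, 5.4]
opening: 0.152
```

Call:
step_arm --targets "0 0 0 0 0 0;0 0 0 0 0 0;0 0 0 0 0 0;0 0 0 0 0 0" --grip 60

```text
time_s: 11.32
eef_pos: [0.5287, -0.0307, 0.1021]
eef_rot: [0.0, -0.002, 1.0, -0.0]
wrist_force: [0.5, -0.5, -0.6]
opening: 0.599
```

```bash
python3 -c "
from h import *
from bench import optics
st()
c=optics.camera('wrist'); cv2.imwrite('pics/w8.png',c['image'][:,:,::-1])
"
```

```text
t 11.32 p [ 0.5287 -0.0307  0.1021] yang 1.574 tz [ 0. -0. -1.] F [ 0.5 -0.5 -0.6] op 0.599 q [-0.28  0.24  1.83  0.    1.08 -1.86]
```

View pics/w8.png

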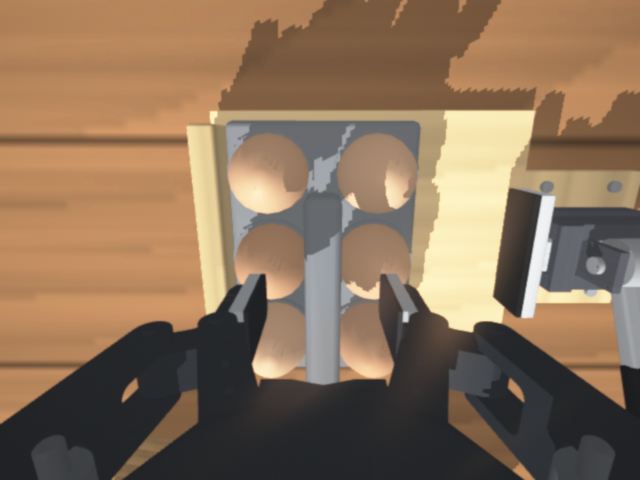

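Call:
step_arm --targets "0 0 -10 0 0 0;0 0 -40 0 0 0;0 0 -90 0 0 0;0 40 -110 0 0 0.15;0 90 -110 0 0 0.3;0 145 -110 0 0 0.45;0 200 -110 0 0 0.6;0 255 -110 0 0 0.75" --grip 100

```text
time_s: 12.38
eef_pos: [0.5278, 0.2261, 0.2131]
eef_rot: [0.001, 0.367, 0.93, 0.0]
wrist_force: [0.6, -1.0, -0.7]
opening: 0.998
```

```bash
python3 -c "
from h import *
o=st(); print(row(o,[.531,.280,.20],0.003))
"
```

```text
t 12.38 p [0.5278 0.2261 0.2131] yang 0.8189 tz [ 0.001  0.    -1.   ] F [ 0.6 -1.  -0.7] op 0.998 q [ 0.2   0.19  1.63 -0.    1.32 -0.62]
[34.5, 41.5, 13.2, 0.0014, 0.0004, 0.8159]
```

Call:
step_arm --targets "10 12 3 0 0 0.16;20 24 6 0 0 0.32;30 36 10 0 0 0.48;34 41 13 0 0 0.64;34 41 13 0 0 0.8;34 41 13 0 0 0.816;34 41 13 0 0 0.816;34 41 13 0 0 0.816"

```text
time_s: 13.38
eef_pos: [0.5307, 0.2774, 0.1994]
eef_rot: [0.0, 0.704, 0.71, 0.0]
wrist_force: [0.1, -0.2, -0.5]
opening: 0.998
```

```bash
python3 -c "
from h import *
from bench import optics
o=st()
for n in('wrist','top'):
    c=optics.camera(n); cv2.imwrite(f'pics/{n}9.png',c['image'][:,:,::-1]);pickle.dump(c,open(f'pics/{n}9.pkl','wb'))
cv2.imwrite('pics/top9z.png',cv2.resize(c['image'][205:335,160:360,::-1],None,fx=4,fy=4,interpolation=cv2.INTER_CUBIC))
"
```

```text
t 13.38 p [0.5307 0.2774 0.1994] yang 0.0096 tz [ 0.  0. -1.] F [ 0.1 -0.2 -0.5] op 0.998 q [0.28 0.26 1.58 0.   1.3  0.27]
```

View pics/wrist9.png

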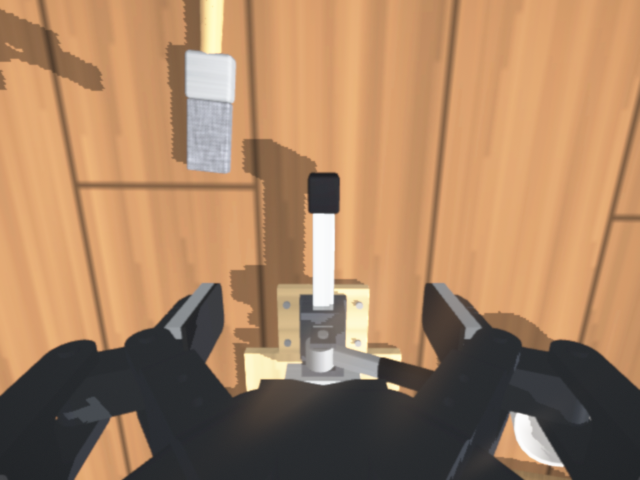

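View pics/top9z.png

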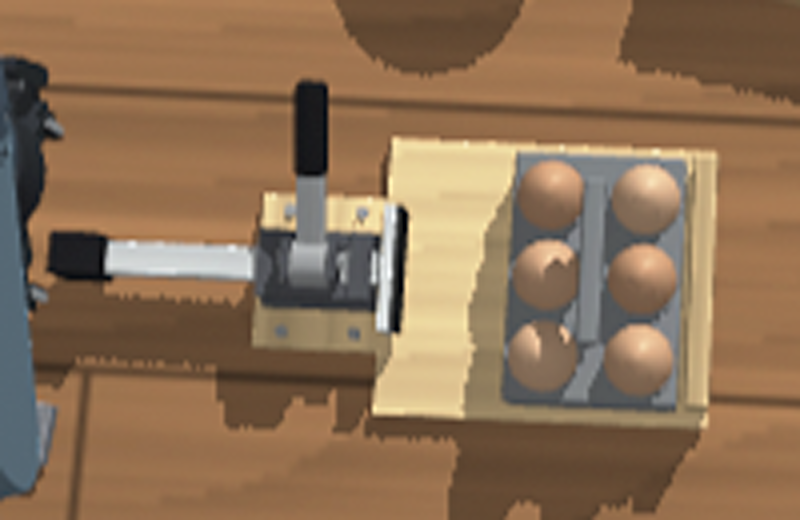

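```bash
python3 -c "
from h import *
c=pickle.load(open('pics/top9.pkl','rb'))
T=lambda x,y,z:cast(c,160+(x+.5)/4-.5,205+(y+.5)/4-.5,z)[:2].round(4)
t=[T(*p,.052) for p in((518,153),(688,160),(675,407),(503,401))];print(t,np.mean(t,0),'fence',[T(*p,.055) for p in((715,153),(696,153),(704,408),(686,408))])
print('bed',T(391,138,.012),T(372,415,.012))
print('grip',[T(*p,.059) for p in((50,232),(107,236),(105,278),(49,274))])
c=pickle.load(open('pics/wrist9.pkl','rb'))
print('gripW',[cast(c,*p,.059)[:2].round(4) for p in((308,173),(339,173),(340,213),(309,213))])
print('tubeW',[cast(c,*p,.045)[:2].round(4) for p in((313,214),(335,214),(312,305),(333,305))])
"
```

```text
[array([0.6078, 0.022 ]), array([ 0.6085, -0.0868]), array([ 0.4512, -0.0859]), array([0.4498, 0.0217])] [ 0.529325 -0.03225 ] fence [array([ 0.6133, -0.1038]), array([ 0.6127, -0.0917]), array([ 0.4512, -0.104 ]), array([ 0.4507, -0.0928])]
bed [0.6214 0.1094] [0.4399 0.1083]
grip [array([0.5417, 0.3134]), array([0.5409, 0.2773]), array([0.5142, 0.2759]), array([0.5151, 0.3113])]
gripW [array([0.5177, 0.3177]), array([0.5437, 0.3179]), array([0.5454, 0.2836]), array([0.5185, 0.2833])]
tubeW [array([0.5215, 0.2794]), array([0.5416, 0.2796]), array([0.5207, 0.1878]), array([0.5414, 0.188 ])]
```

```bash
python3 -c "
from h import *
o=st(); print(row(o,[.5306,.297,.10],0.003),row(o,[.5306,.297,.026],0.003))
"
```

```text
t 13.47 p [0.5307 0.2774 0.1992] yang 0.0089 tz [ 0.  0. -1.] F [ 0.1 -0.6 -0. ] op 1.0 q [ 0.28  0.26  1.58 -0.    1.3   0.27]
[19.6, 0.0, 99.2, 0.0002, -0.0, 0.0059] [19.5, 0.0, 173.2, 0.0002, -0.0, 0.0059]
```

Call:
step_arm --targets "8 0 20 0 0 0.006;19.5 0 60 0 0 0.006;19.5 0 105 0 0 0.006;19.5 0 140 0 0 0.006;19.5 0 162 0 0 0.006;19.5 0 172 0 0 0.006;19.5 0 173 0 0 0.006;19.5 0 173 0 0 0.006"

```text
time_s: 14.48
eef_pos: [0.5312, 0.2974, 0.0269]
eef_rot: [0.0, 0.706, 0.708, 0.001]
wrist_force: [-0.5, -0.1, 0.5]
opening: 0.998
```

```bash
python3 -c "
from h import *
from bench import optics
st()
c=optics.camera('wrist'); cv2.imwrite('pics/w10.png',c['image'][:,:,::-1])
"
```

```text
t 14.47 p [0.5312 0.2974 0.0269] yang 0.0021 tz [ 0.001  0.    -1.   ] F [-0.5 -0.1  0.5] op 0.998 q [0.32 0.5  1.64 0.   0.99 0.31]
```

View pics/w10.png

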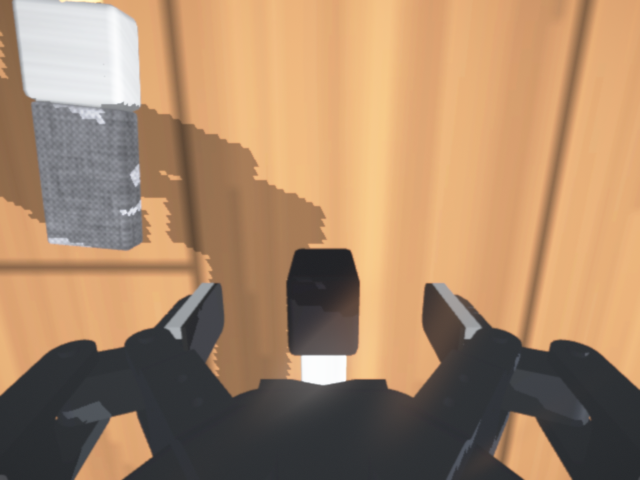

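Call:
step_arm --targets "0 0 0 0 0 0;0 0 0 0 0 0;0 0 0 0 0 0;0 0 0 0 0 0;0 0 0 0 0 0;0 0 0 0 0 0" --grip 0

```text
time_s: 15.28
eef_pos: [0.5308, 0.2971, 0.0264]
eef_rot: [0.0, 0.706, 0.708, 0.0]
wrist_force: [0.3, -0.2, 3.3]
opening: 0.321
```

```bash
python3 -c "
from h import *
from bench import optics
st()
c=optics.camera('wrist'); cv2.imwrite('pics/w11.png',c['image'][:,:,::-1])
"
```

```text
t 15.28 p [0.5308 0.2971 0.0264] yang 0.0021 tz [ 0.001  0.    -1.   ] F [ 0.3 -0.2  3.3] op 0.321 q [ 0.32  0.5   1.64 -0.    0.99  0.31]
```

View pics/w11.png

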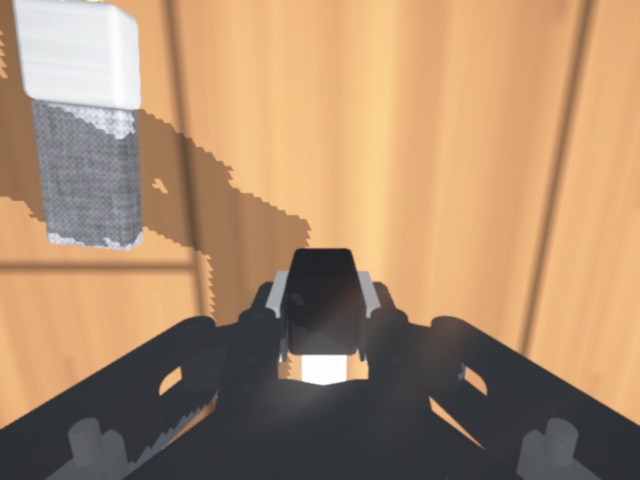

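Call:
step_arm --targets "-3 0 0 0 0 0;-10 0 0 0 0 0;-20 0 0 0 0 0;-30 0 0 0 0 0;-40 0 0 0 0 0;-48 0 0 0 0 0;-53 0 0 0 0 0;-55 0 0 0 0 0"

```text
time_s: 16.32
eef_pos: [0.5321, 0.2433, 0.0277]
eef_rot: [0.0, 0.707, 0.708, 0.002]
wrist_force: [0.2, 7.1, 9.7]
opening: 0.322
```

```bash
python3 -c "
from h import *
from bench import optics
st()
c=optics.camera('top'); cv2.imwrite('pics/top12z.png',cv2.resize(c['image'][205:335,160:360,::-1],None,fx=4,fy=4,interpolation=cv2.INTER_CUBIC))
c=optics.camera('scene'); cv2.imwrite('pics/s12.png',cv2.resize(c['image'][180:280,230:360,::-1],None,fx=6,fy=6,interpolation=cv2.INTER_CUBIC))
st()
"
```

```text
t 16.32 p [0.5321 0.2433 0.0277] yang 0.0014 tz [ 0.004  0.003 -1.   ] F [0.2 7.1 9.7] op 0.322 q [0.23 0.46 1.71 0.   0.97 0.22]
t 16.43 p [0.5321 0.2431 0.0277] yang 0.0016 tz [ 0.004  0.002 -1.   ] F [0.9 4.  8.6] op 0.316 q [0.23 0.46 1.71 0.   0.97 0.22]
```

View pics/top12z.png

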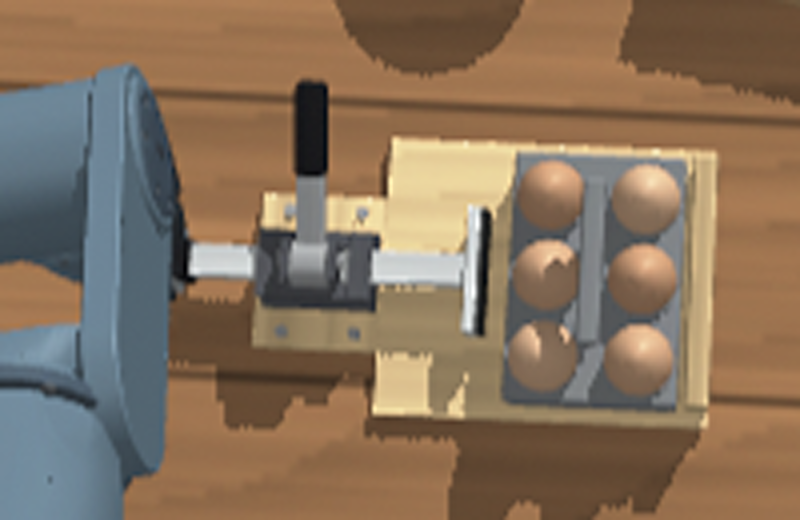

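View pics/s12.png

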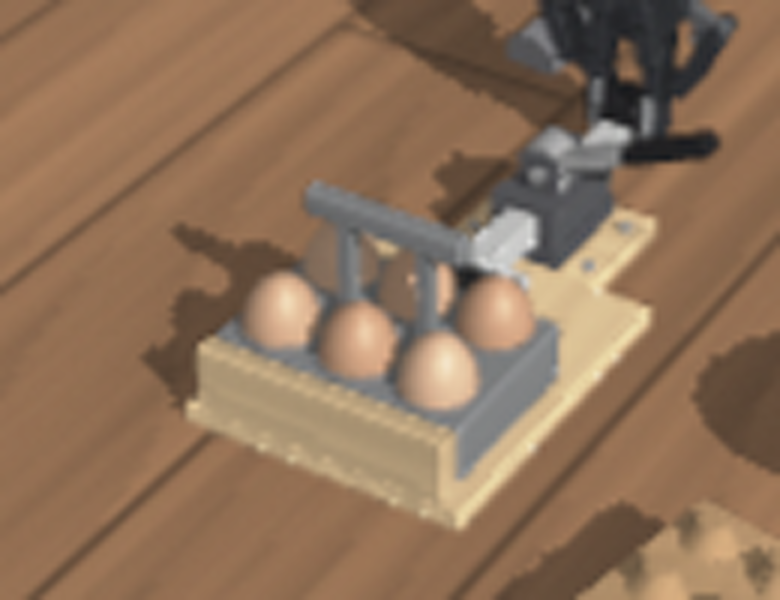

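Call:
step_arm --targets "-2 1 -1 0 0 0;-5 1 -1 0 0 0;-8 1 -1 0 0 0;-10 1 -1 0 0 0;-10 1 -1 0 0 0"

```text
time_s: 17.05
eef_pos: [0.5325, 0.2325, 0.028]
eef_rot: [0.0, 0.707, 0.708, 0.001]
wrist_force: [-0.1, 4.3, 7.2]
opening: 0.317
```

Call:
step_arm --targets "-1 0 0 0 0 0;-2 0 0 0 0 0;-3 0 0 0 0 0;-3 0 0 0 0 0"

```text
time_s: 17.55
eef_pos: [0.5326, 0.2297, 0.0281]
eef_rot: [0.0, 0.707, 0.708, 0.001]
wrist_force: [-0.0, 4.9, 7.3]
opening: 0.317
```

Call:
step_arm --targets "-0.5 0 -0.5 0 0 0;-1 0 -0.5 0 0 0;-1.5 0 -0.5 0 0 0;-2 0 -0.5 0 0 0;-2 0 -0.5 0 0 0"

```text
time_s: 18.18
eef_pos: [0.5322, 0.2279, 0.0281]
eef_rot: [-0.0, 0.707, 0.708, 0.001]
wrist_force: [0.8, 6.4, 5.9]
opening: 0.315
```

```bash
python3 -c "
from h import *
from bench import optics
st()
c=optics.camera('top'); cv2.imwrite('pics/top13z.png',cv2.resize(c['image'][225:325,240:345,::-1],None,fx=7,fy=6,interpolation=cv2.INTER_CUBIC))
"
```

```text
t 18.18 p [0.5322 0.2279 0.0281] yang 0.0016 tz [ 0.002  0.002 -1.   ] F [0.8 6.4 5.9] op 0.315 q [0.2  0.45 1.72 0.   0.97 0.2 ]
```

View pics/top13z.png

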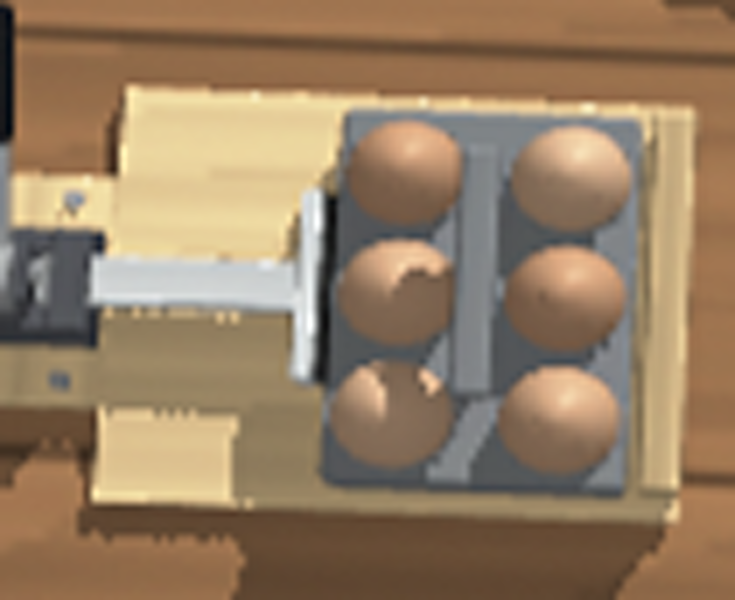

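Call:
step_arm --targets "-0.5 0 0 0 0 0;-1 0 0 0 0 0;-1.5 0 0 0 0 0;-2 0 0 0 0 0;-2 0 0 0 0 0"

```text
time_s: 18.85
eef_pos: [0.5321, 0.226, 0.0282]
eef_rot: [-0.0, 0.706, 0.708, 0.001]
wrist_force: [0.5, 5.8, 6.6]
opening: 0.319
```

Call:
step_arm --targets "-0.5 0 0 0 0 0;-1 0 0 0 0 0;-1 0 0 0 0 0"

```text
time_s: 19.23
eef_pos: [0.5322, 0.225, 0.0282]
eef_rot: [-0.0, 0.706, 0.708, 0.001]
wrist_force: [-0.4, 7.1, 6.0]
opening: 0.319
```

Call:
step_arm --targets "-0.5 0 0 0 0 0;-1 0 0 0 0 0;-1 0 0 0 0 0"

```text
time_s: 19.6
eef_pos: [0.5322, 0.2241, 0.0283]
eef_rot: [-0.0, 0.707, 0.708, 0.001]
wrist_force: [0.1, 6.3, 7.1]
opening: 0.319
```

Call:
step_arm --targets "-0.5 0 0 0 0 0;-1 0 0 0 0 0;-1 0 0 0 0 0"

```text
time_s: 19.98
eef_pos: [0.5322, 0.2236, 0.0283]
eef_rot: [-0.0, 0.706, 0.708, 0.002]
wrist_force: [1.1, 9.7, 6.8]
opening: 0.317
```

Call:
step_arm --targets "-0.5 0 0 0 0 0;-1 0 0 0 0 0;-1 0 0 0 0 0"

```text
time_s: 20.35
eef_pos: [0.5322, 0.2236, 0.0283]
eef_rot: [-0.001, 0.707, 0.708, 0.002]
wrist_force: [0.5, 13.4, 5.3]
opening: 0.321
```

```bash
python3 -c "
from h import *
from bench import optics
st()
c=optics.camera('top'); cv2.imwrite('pics/top14z.png',cv2.resize(c['image'][225:325,240:345,::-1],None,fx=7,fy=6,interpolation=cv2.INTER_CUBIC))
"
```

```text
t 20.35 p [0.5322 0.2236 0.0283] yang 0.0017 tz [ 0.002  0.004 -1.   ] F [ 0.5 13.4  5.3] op 0.321 q [0.19 0.44 1.73 0.   0.97 0.19]
```

View pics/top14z.png

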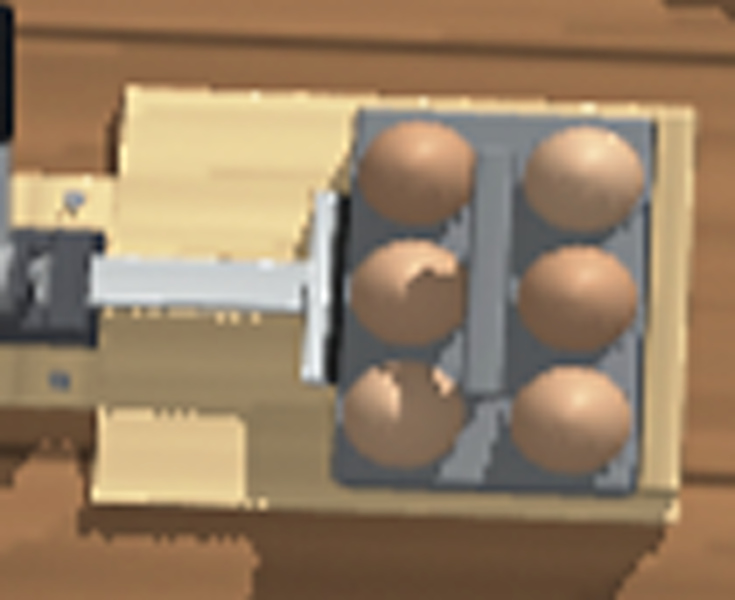

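Call:
step_arm --targets "0 0 0 0 0 0;0 0 0 0 0 0;0 0 0 0 0 0;0 0 0 0 0 0" --grip 80

```text
time_s: 20.9
eef_pos: [0.5315, 0.2206, 0.0273]
eef_rot: [-0.0, 0.707, 0.708, -0.0]
wrist_force: [-0.1, 0.0, 0.9]
opening: 0.8
```

```bash
python3 -c "
from h import *
from bench import optics
st()
c=optics.camera('wrist'); cv2.imwrite('pics/w15.png',c['image'][:,:,::-1])
"
```

```text
t 20.9 p [0.5315 0.2206 0.0273] yang 0.0016 tz [-0.001 -0.    -1.   ] F [-0.1  0.   0.9] op 0.8 q [ 0.19  0.45  1.73 -0.    0.97  0.19]
```

View pics/w15.png

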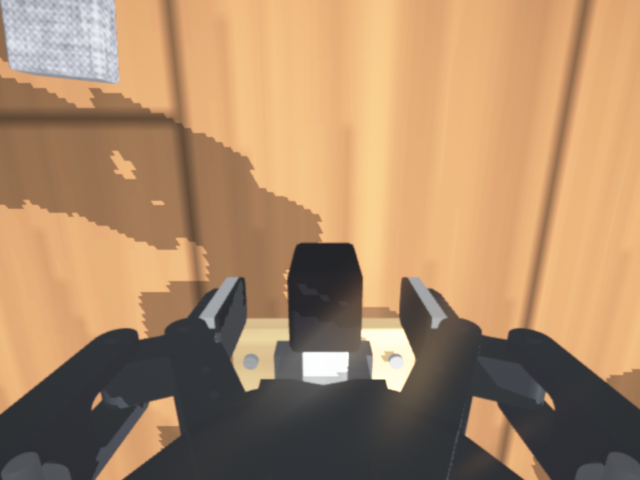

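Call:
step_arm --targets "0 0 -20 0 0 0;0 0 -70 0 0 0;0 0 -125 0 0 0;-15 30 -150 0 0 -0.16;-30 60 -160 0 0 -0.33;-45 90 -160 0 0 -0.5;-60 115 -160 0 0 -0.67;-74 137 -160 0 0 -0.84"

```text
time_s: 21.95
eef_pos: [0.6699, 0.1467, 0.1894]
eef_rot: [0.001, 0.354, 0.935, 0.0]
wrist_force: [-0.2, -0.0, 0.0]
opening: 0.801
```

Call:
step_arm --targets "0 0 0 0 0 -0.16;0 0 0 0 0 -0.33;0 0 0 0 0 -0.5;0 0 0 0 0 -0.66;0 0 0 0 0 -0.73;0 0 0 0 0 -0.73;0 0 0 0 0 -0.73" --grip 0

```text
time_s: 22.82
eef_pos: [0.6689, 0.1473, 0.1885]
eef_rot: [0.0, 0.0, 1.0, -0.0]
wrist_force: [1.0, 0.5, 0.1]
opening: -0.001
```

```bash
python3 -c "
from h import *
from bench import optics
o=st(); print(row(o,[.668,.147,.080],1.574))
for n in ('wrist','top','scene'):
    c=optics.camera(n); cv2.imwrite(f'pics/{n}16.png',c['image'][:,:,::-1]); pickle.dump(c,open(f'pics/{n}16.pkl','wb'))
"
```

```text
t 22.82 p [0.6689 0.1473 0.1885] yang 1.5706 tz [ 0.001 -0.    -1.   ] F [1.  0.5 0.1] op -0.001 q [ 0.04  0.46  1.34 -0.    1.34 -1.53]
[1.0, -0.3, 108.5, -0.0, 0.0009, -0.0034]
```

View pics/wrist16.png

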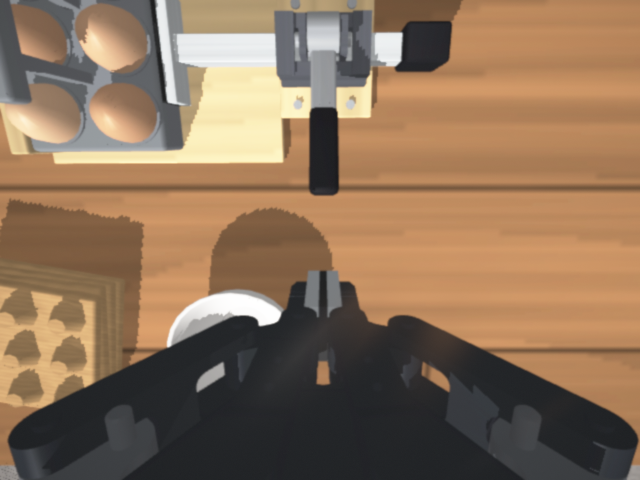

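View pics/scene16.png

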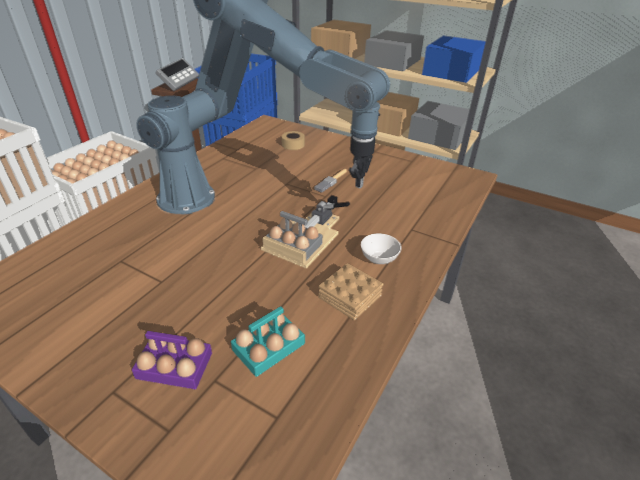

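View pics/top16.png

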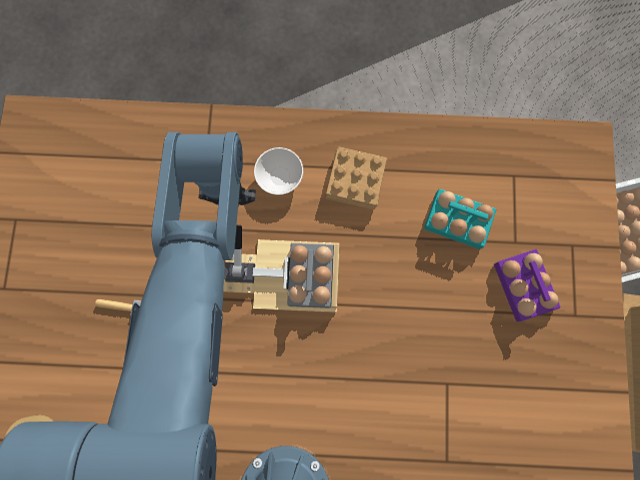

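```bash
python3 -c "
from h import *
c=pickle.load(open('pics/wrist16.pkl','rb'))
print('tip',cast(c,323,193,.108),'hinge',cast(c,323,33,.07),'handle start',cast(c,323,108,.085))
c=pickle.load(open('pics/top16.pkl','rb')); print('bowl',cast(c,278,172,.055))
"
```

```text
tip [0.63613675 0.14784814 0.108     ] hinge [0.52967552 0.14784055 0.07      ] handle start [0.58028413 0.14784562 0.085     ]
bowl [0.79478498 0.06263473 0.055     ]
```

Call:
step_arm --targets "0 0.5 20 0 0 0;0 0.5 55 0 0 0;0 0.5 85 0 0 0;0 0.5 104 0 0 0;0 0.5 110 0 0 0;0 0.5 110 0 0 0"

```text
time_s: 23.72
eef_pos: [0.669, 0.1478, 0.0777]
eef_rot: [0.0, -0.001, 1.0, -0.0]
wrist_force: [0.6, 0.1, -0.3]
opening: -0.001
```

Call:
step_arm --targets "4 0 0 0 0 0;9 0 0 0 0 0;14 0 0 0 0 0;18 0 0 0 0 0;22 0 -5 0 0 0;26 0 -10 0 0 0;26 0 -10 0 0 0"

```text
time_s: 24.6
eef_pos: [0.6446, 0.1478, 0.0896]
eef_rot: [0.002, -0.001, 1.0, 0.0]
wrist_force: [6.4, 0.6, 2.9]
opening: -0.001
```

```bash
python3 -c "
from h import *
from bench import optics
o=st()
for n in ('wrist','scene'):
    c=optics.camera(n); im=c['image'][:,:,::-1]
    cv2.imwrite(f'pics/{n}17.png',im if n=='wrist' else cv2.resize(im[130:270,270:420],None,fx=4,fy=4)); pickle.dump(c,open(f'pics/{n}17.pkl','wb'))
"
```

```text
t 24.6 p [0.6446 0.1478 0.0896] yang 1.5719 tz [ 0.005  0.    -1.   ] F [6.4 0.6 2.9] op -0.001 q [ 0.05  0.51  1.48 -0.    1.15 -1.53]
```

View pics/wrist17.png

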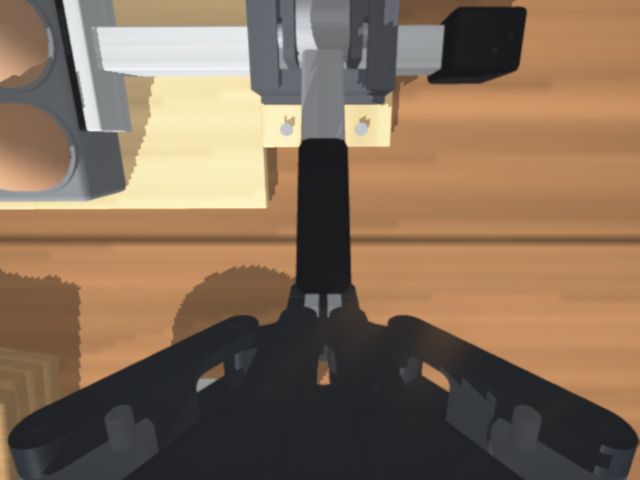

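View pics/scene17.png

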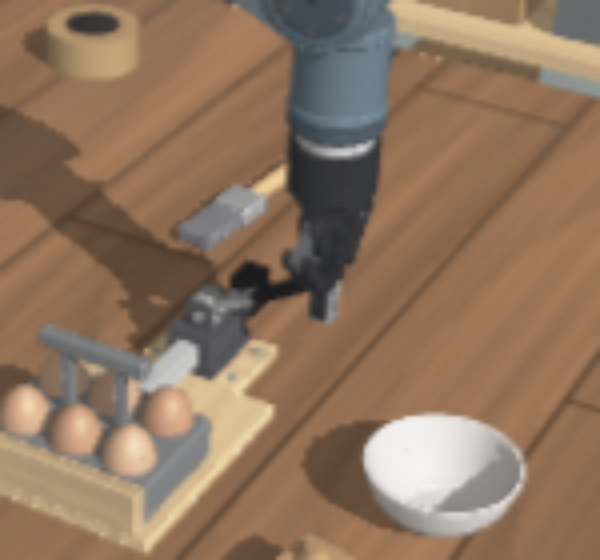

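Call:
step_arm --targets "8 0 -16 0 0 0;17 0 -27 0 0 0;29 0 -38 0 0 0;41 0 -46 0 0 0;55 0 -53 0 0 0;68 0 -58 0 0 0;80 0 -61 0 0 0;80 0 -61 0 0 0"

```text
time_s: 25.7
eef_pos: [0.5617, 0.1478, 0.1485]
eef_rot: [-0.0, -0.001, 1.0, -0.0]
wrist_force: [-0.1, 0.5, -0.5]
opening: 0.003
```

```bash
python3 -c "
from h import *
from bench import optics
o=st()
for n in ('wrist','scene'):
    c=optics.camera(n); im=c['image'][:,:,::-1]
    cv2.imwrite(f'pics/{n}18.png',im if n=='wrist' else cv2.resize(im[130:270,270:420],None,fx=4,fy=4)); pickle.dump(c,open(f'pics/{n}18.pkl','wb'))
"
```

```text
t 25.7 p [0.5617 0.1478 0.1485] yang 1.5723 tz [-0.001 -0.    -1.   ] F [-0.1  0.5 -0.5] op 0.003 q [ 0.05  0.28  1.66  0.    1.2  -1.52]
```

View pics/wrist18.png

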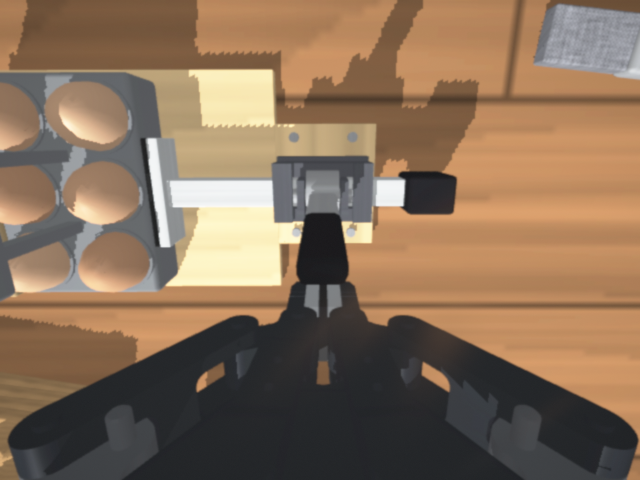

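View pics/scene18.png

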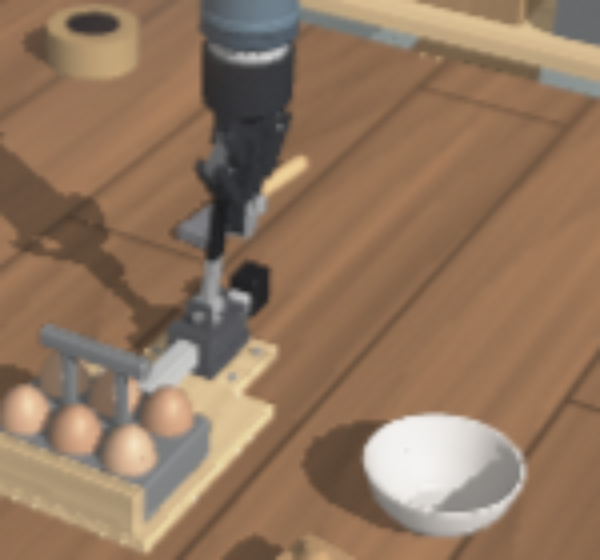

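Call:
step_arm --targets "6 0 -1 0 0 0;13 0 -1 0 0 0;20 0 -1 0 0 0;28 0 -1 0 0 0;36 0 0 0 0 0;44 0 2 0 0 0;44 0 2 0 0 0;44 0 2 0 0 0"

```text
time_s: 26.8
eef_pos: [0.519, 0.1476, 0.1467]
eef_rot: [0.0, -0.001, 1.0, -0.0]
wrist_force: [-0.3, -0.4, 0.9]
opening: -0.003
```

```bash
python3 -c "
from h import *
from bench import optics
o=st()
for n in ('wrist','scene'):
    c=optics.camera(n); im=c['image'][:,:,::-1]
    cv2.imwrite(f'pics/{n}19.png',im if n=='wrist' else cv2.resize(im[130:270,270:420],None,fx=4,fy=4)); pickle.dump(c,open(f'pics/{n}19.pkl','wb'))
"
```

```text
t 26.8 p [0.519  0.1476 0.1467] yang 1.572 tz [ 0. -0. -1.] F [-0.3 -0.4  0.9] op -0.003 q [ 0.06  0.2   1.77 -0.    1.17 -1.51]
```

View pics/wrist19.png

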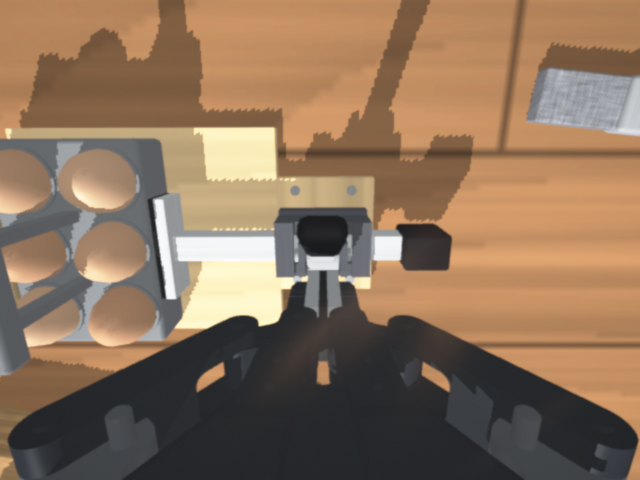

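View pics/scene19.png

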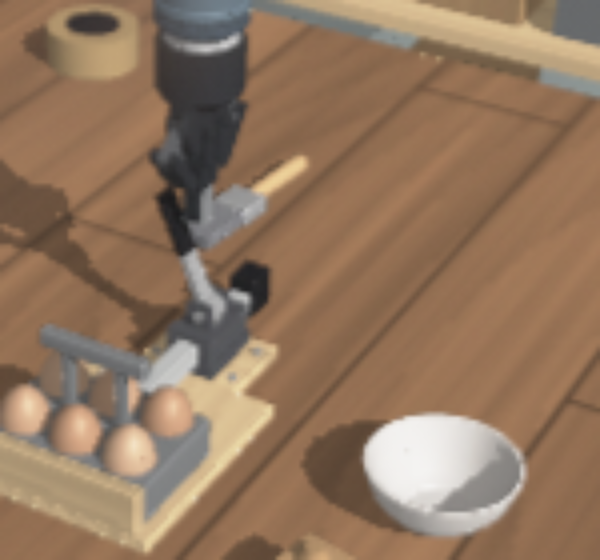

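Call:
step_arm --targets "5 0 -3 0 0 0;12 0 -4 0 0 0;20 0 0 0 0 0;27 0 4 0 0 0;34 0 9 0 0 0;40 0 13 0 0 0;46 0 19 0 0 0;46 0 19 0 0 0"

```text
time_s: 27.9
eef_pos: [0.4726, 0.1476, 0.1275]
eef_rot: [0.0, -0.001, 1.0, -0.0]
wrist_force: [2.7, 0.3, 2.0]
opening: 0.0
```

```bash
python3 -c "
from h import *
from bench import optics
o=st()
for n in ('scene',):
    c=optics.camera(n); im=c['image'][:,:,::-1]
    cv2.imwrite(f'pics/{n}20.png',im if n=='wrist' else cv2.resize(im[130:270,270:420],None,fx=4,fy=4)); pickle.dump(c,open(f'pics/{n}20.pkl','wb'))
"
```

```text
t 27.9 p [0.4726 0.1476 0.1275] yang 1.5721 tz [ 0.001 -0.    -1.   ] F [2.7 0.3 2. ] op 0.0 q [ 0.06  0.13  1.9  -0.    1.12 -1.51]
```

View pics/scene20.png

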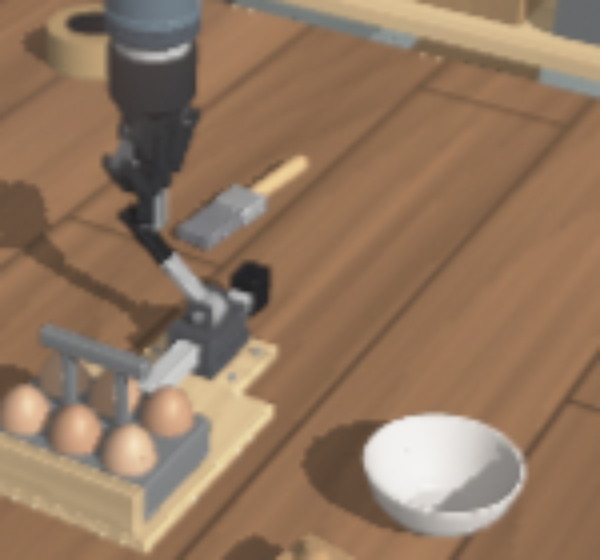

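Call:
step_arm --targets "3 0 3 0 0 0;6 0 7 0 0 0;9 0 12 0 0 0;12 0 16 0 0 0;14 0 20 0 0 0;17 0 26 0 0 0;17 0 26 0 0 0"

```text
time_s: 28.82
eef_pos: [0.4546, 0.1476, 0.1009]
eef_rot: [-0.001, -0.001, 1.0, -0.0]
wrist_force: [0.8, 0.2, -0.2]
opening: 0.002
```

Call:
step_arm --targets "1.5 0 4 0 0 0;3 0 8 0 0 0;4 0 11 0 0 0;5 0 14 0 0 0;5 0 14 0 0 0"

```text
time_s: 29.45
eef_pos: [0.4499, 0.1476, 0.087]
eef_rot: [-0.001, -0.001, 1.0, -0.0]
wrist_force: [-0.3, 1.2, -0.3]
opening: -0.003
```

```bash
python3 -c "
from h import *
from bench import optics
o=st()
for n in ('scene',):
    c=optics.camera(n); im=c['image'][:,:,::-1]
    cv2.imwrite(f'pics/{n}21.png',im if n=='wrist' else cv2.resize(im[130:270,270:420],None,fx=4,fy=4)); pickle.dump(c,open(f'pics/{n}21.pkl','wb'))
"
```

```text
t 29.45 p [0.4499 0.1476 0.087 ] yang 1.572 tz [-0.002 -0.    -1.   ] F [-0.3  1.2 -0.3] op -0.003 q [ 0.07  0.15  1.97  0.    1.02 -1.51]
```

View pics/scene21.png

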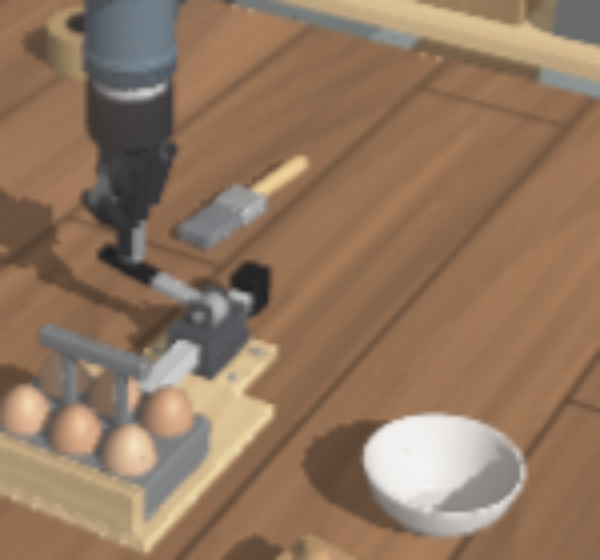

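Call:
step_arm --targets "0 0 2 0 0 0;0 0 4 0 0 0;0 0 4 0 0 0"

```text
time_s: 29.88
eef_pos: [0.4504, 0.1476, 0.0856]
eef_rot: [-0.001, -0.001, 1.0, -0.0]
wrist_force: [-11.4, -1.6, 27.1]
opening: -0.002
```

Call:
step_arm --targets "0 0 1.5 0 0 0;0 0 3 0 0 0;0 0 3 0 0 0"

```text
time_s: 30.25
eef_pos: [0.4505, 0.1477, 0.0851]
eef_rot: [-0.001, -0.001, 1.0, -0.0]
wrist_force: [-22.5, -3.5, 54.6]
opening: -0.001
```

Call:
step_arm --targets "0 0 -5 0 0 0;0 0 -20 0 0 0;0 0 -60 0 0 0;-20 0 -110 0 0 0;-20 40 -150 0 0 0;-20 95 -170 0 0 0;-20 155 -180 0 0 0;-20 215 -180 0 0 0"

```text
time_s: 31.25
eef_pos: [0.4709, 0.3646, 0.2623]
eef_rot: [0.001, -0.0, 1.0, 0.0]
wrist_force: [1.1, -0.1, -0.2]
opening: 0.002
```

Call:
step_arm --targets "40 40 0 0 0 0;75 85 0 0 0 0;75 85 0 0 0 0;75 85 0 0 0 0"

```text
time_s: 31.75
eef_pos: [0.3954, 0.4472, 0.2605]
eef_rot: [-0.0, -0.001, 1.0, -0.0]
wrist_force: [-1.1, 0.1, 0.8]
opening: -0.0
```

```bash
python3 -c "
from h import *
from bench import optics
o=st()
for n in ('scene','top'):
    c=optics.camera(n); im=c['image'][:,:,::-1]
    cv2.imwrite(f'pics/{n}22.png',cv2.resize(im[205:335,160:360],None,fx=4,fy=4,interpolation=cv2.INTER_CUBIC) if n=='top' else cv2.resize(im[170:280,230:370],None,fx=5,fy=5,interpolation=cv2.INTER_CUBIC)); pickle.dump(c,open(f'pics/{n}22.pkl','wb'))
"
```

```text
t 31.75 p [0.3954 0.4472 0.2605] yang 1.5727 tz [-0.    -0.001 -1.   ] F [-1.1  0.1  0.8] op -0.0 q [ 0.65  0.21  1.52 -0.    1.42 -0.92]
```

View pics/scene22.png

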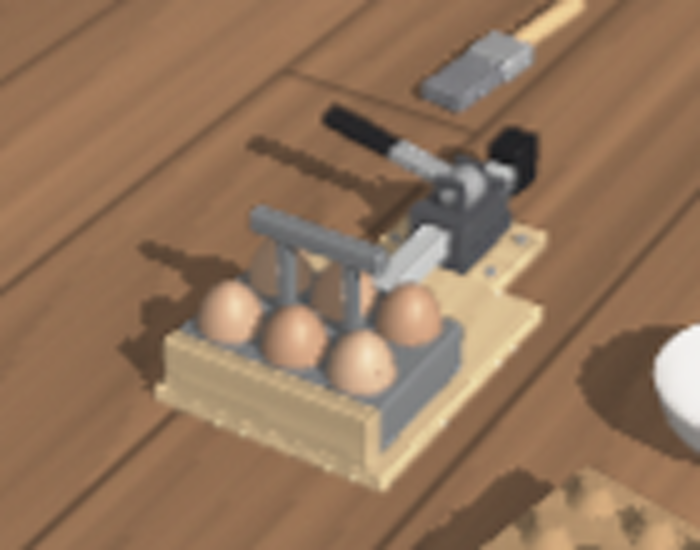

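View pics/top22.png

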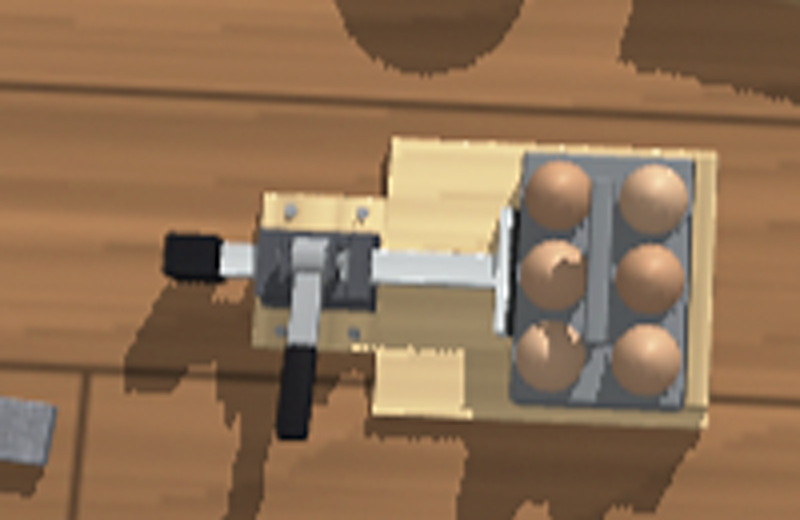

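```bash
python3 -c "
from h import *
c=pickle.load(open('pics/top22.pkl','rb')); s=pickle.load(open('pics/scene22.pkl','rb'))
for d in (150,160,165,168):
    a=np.radians(d); p=[.531+.116*np.cos(a),.147,.062+.116*np.sin(a)]
    u,v=proj(c,p);x,y=proj(s,p); print(d,((u-160)*4,(v-205)*4),((x-230)*5,(y-170)*5))
T=lambda x,y,z:cast(c,160+(x+.5)/4-.5,205+(y+.5)/4-.5,z)[:2].round(4)
t=[T(*p,.052) for p in((526,153),(694,160),(684,409),(512,402))];print(t,np.mean(t,0)); print('pad face',T(520,210,.05),T(514,334,.05))
"
```

```text
150 (np.float64(280.1957413868978), np.float64(412.8931313404414)) (np.float64(337.0543584041303), np.float64(72.85343785929442))
160 (np.float64(284.2480878219242), np.float64(429.4276292085349)) (np.float64(327.45573852434035), np.float64(91.4555914601874))
165 (np.float64(286.54258805096947), np.float64(435.5481146423456)) (np.float64(324.14902722452865), np.float64(101.66792054563473))
168 (np.float64(287.99215720193297), np.float64(438.5167130748159)) (np.float64(322.65016043804735), np.float64(108.04033278639949))
[array([0.6081, 0.0169]), array([ 0.6087, -0.0906]), array([ 0.4502, -0.0916]), array([0.4495, 0.016 ])] [ 0.529125 -0.037325]
pad face [0.5714 0.0186] [0.4922 0.0175]
```

```bash
python3 -c "
from bench import ticket
print(ticket.hand_in())
"
```

```text
the job is handed in; nothing more can be done
None
```

I completed the task and handed it in at about 32 s of the 72 s allowed; no verdict was reported.

- **Carrier:** I lifted the grey carrier by its handle and set it on the bed about 5 mm from the fence. It stayed level.
- **Tube:** I gripped the end grip and slid the tube in until the carrier stopped against the fence. It stopped at about 13 N, of which about 6 N is sliding friction.
- **Lever:** I swung the lever over and pressed it onto its stop with my shut fingertips. The last check press read about 55 N vertically, more than intended but under the 120 N wrist limit.

The last pictures were taken with the arm well clear:

- **Lever:** its tip lies where the closed position (168°) should put it, in both the top and scene views.
- **Carrier against the fence:** its edge is along the fence with no visible gap, and the pad is against it.
- **Bystanders:** the arm came near the bowl and brush but touched neither, and I saw no change in them or the pulp trays; the brush and trays were only partly in the last pictures.

One small disagreement remains. The top view puts the carrier 1.5 to 2.5 mm off centre along the fence (towards the jig's −x). The wrist view, taken just before set-down, showed 0 to 2 mm. The cameras are good to about 2 mm, so I left it.

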